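# Set up the slide-staining station

### The arm

A 6-joint arm with a two-finger parallel gripper is mounted at the origin on the work surface. World frame = base frame: x ahead of the robot, y to its left, z up, the work surface at z = 0. Lengths are in m, angles in rad, forces in N, time in s.
With the tool pointing down it reaches from about 0.275 to 0.825 m from the base axis. Payload 5.2 kg.
Tool frame: the origin (TCP) lies at the very end of the fingers, on their centre line; the grasp point (between the pads) lies 19 mm behind it; y points along the fingers, z is the direction in which the jaws open and shut, and the axes are right-handed (so a half turn about y gives the same grasp; the last joint's range is limited). The gripper opens to 93 mm and grips with 3 to 60 N. Pads are 15 mm wide; open, the fingers measure 128 mm over their backs; the gripper's body (75 mm by 188 mm) begins 65 mm behind the grasp point.
Start: joints at [1.067, 0.259, 1.535, -0, 1.348, -0.203], TCP at [0.163, 0.525, 0.187] pointing down, gripper open.
Joint ranges: [-3.14, 3.14], [-0.91, 2.08], [0.19, 2.58], [-1.22, 4.36], [0.22, 2.71], [-3.12, 3.12]. Speed limits (rad/s): [2.57, 2.57, 3.14, 3.14, 3.14, 3.14].

### API

Orientations are given as a 3x3 rotation matrix whose columns are the frame's x, y, z axes.
In Python, from workcell import env, imaging gives the robot as it stands.
- The arm moves only by the tool play_rows, never from a script. Its argument "moves" is a list of rows, each a list of 7 numbers: the shift along the tool's x, y, z in cm, then the turn, a rotation vector about the tool's x, y, z in degrees, then the finger opening in cm, from 0 to 9.3. A call has 1 to 10 rows; each row is the pose to reach, as a shift and turn from the pose commanded when the call began, along the tool's axes at that moment; what a row does not reach only later rows make up. A row lasts 1/8 s, in which the tool goes at most 62.5 mm and 10.7 degrees, less where a joint would pass 70% of its speed; a pose out of reach is approached as far as the arm can. A call with a gripper value outside its range is refused whole. The fingers move at their own pace and stop on an object; "force" is the grip in N (left out, the last holds). Time passes only in rows, so rows that repeat a pose let the fingers close. It gives the time, the measured TCP pose, the force and the opening at its end, in the units of the state.
- env.sense(): the state, without advancing time (a new reading comes with each control period).
- imaging.read_camera(name): name is "scene" or "top" or "wrist"; returns the picture (420x560x3 uint8, blue, green, red); there is no depth.
- imaging.camera_model(name): a dict with "fx", "fy", "cx", "cy" (pixels), "D" ([k1, k2, p1, p2, k3] as OpenCV has them; the pictures are not rectified), "pose" (4x4, takes a point from camera to world coordinates). Camera axes: x right, y up, looking along -z (the intrinsics and any distortion apply to the point x, -y, -z); pixel columns grow to the right and rows downward; lengths in m; the calibration is good to about 2 mm. A picture is of the moment at which its call begins: read the wrist's pose just before it. camera_model takes no time and is no camera call; for the wrist camera it gives the pose at the moment of the call.
- env.hand_in(): hands the job in, once; it reports no verdict.
The state is a dict: "time_s": time; "q": joint angles; "qd": joint speeds; "tau": joint torques, N m; "position": TCP position; "eef_rot": TCP orientation; "wrist_force": force on the tool from outside, world axes, zero at the start; "moment": the same for the moment, N m; "finger_gap": finger opening in m.
Only numpy, scipy, OpenCV 4.12 (cv2) and the standard library are available. Lean on these libraries where they do the work, as an engineer would, in place of code of your own. Each camera call takes 0.05 s, during which the arm holds its last target. There are 200 camera calls.

### The job

Set up the staining station: stand the two stoppered measuring cylinders upright on the floor of the blue spill tray, in the free places between the dropper bottles, and lay the loose steel rod across the steel staining trough in the empty pair of V-notches, beside and parallel to the rod already there, centred so that it overhangs both ends alike. The cylinders are top-heavy: keep them upright, never tip or drop them, and lay the rod down without dropping it. Leave the rod already in its notches, the bottles, beaker, Petri dishes and forceps where they are.

Things in the scene. Friction and masses are not known exactly. Their poses are not given: they have to be found in the camera images.
- tall_cylinder_mid (a point): the taller glass measuring cylinder with solid glass stopper, standing on the bench: 196 mm high, top-heavy (centre of mass about 116 mm up). Hexagonal grey foot 50 mm across flats, 58 over corners, 10 mm thick; round tube 26 mm in diameter up to 174 mm, then the stopper head, 32 mm in diameter, to the top. This point is on its axis, half-way up, 98 mm above its underside; z points up the axis.
- short_cylinder_mid (a point): the shorter glass measuring cylinder with solid glass stopper, standing on the bench: 160 mm high, top-heavy (centre of mass about 93 mm up). Hexagonal grey foot 44 mm across flats, 51 over corners, 10 mm thick; round tube 23 mm in diameter up to 138 mm, then the stopper head, 29 mm in diameter, to the top. This point is on its axis, half-way up, 80 mm above its underside; z points up the axis.
- rod1_mid (a point): the loose rod: a straight stainless steel rod with round ends, 12 mm in diameter, 210 mm long, lying on the bench (it can roll), roughly crosswise to the robot's forward direction. This point is its centre; x runs along the rod.
- rod2_mid (a point): an identical steel rod that already lies in the second (far) pair of V-notches of the trough and must stay there. This point is its centre; x runs along the rod.
- trough: the staining trough, a fixed open steel tray 150 mm wide (x) and 190 mm long (y): end walls at +y and -y 56 mm high, 6 mm thick; long side walls 36 mm high, 3 mm thick; floor 4 mm thick. It stands to the left or right of the middle, the spill tray on the other side. Origin: centre of its underside, on the bench; z up.
- notches_near (a point): first pair of V-notches, one in each end wall of the trough, 32 mm from its middle towards -x of the trough: 90-degree notches, 24 mm wide at the rim, 12 mm deep. A rod laid along y across both end walls rests with its centre 8.5 mm above the notch bottoms and overhangs each wall by 10 mm. This point: midway between the two notches, at notch-bottom height (44 mm above the bench); axes as the trough's.
- notches_far (a point): the same point for the second pair of V-notches, 32 mm from the trough's middle towards +x of the trough, 64 mm from the first pair; axes as the trough's.
- tray_floor (a point): the spill tray, a fixed open blue plastic tray, 180 mm (x) by 220 mm (y) outside, walls 4 mm thick, rim 14 mm above the bench. This point is the centre of its inner floor, which is 4 mm above the bench and measures 172 mm (x) by 212 mm (y) inside the walls; x and y along the sides, z up.
- dropper1_mid (a point): amber dropper bottle standing in the spill tray, to be left alone: 34 mm in diameter, 92 mm high, black cap and rubber bulb. This point is on its axis, 46 mm above its underside.
- dropper2_mid (a point): second amber dropper bottle in the spill tray, the same as the first.
- dropper3_mid (a point): third amber dropper bottle in the spill tray, the same as the first.
- oil_bottle_mid (a point): small amber bottle of immersion oil with a white cap, standing on the bench, to be left alone: 32 mm in diameter, 60 mm high. This point is on its axis, 30 mm above its underside.
- wash_bottle_mid (a point): white wash bottle with red cap, standing on the bench, to be left alone: body 58 mm in diameter up to 100 mm, then sloping in to the cap, 32 mm in diameter, 118 to 142 mm up; above it a thin spout up to 183 mm, bent over towards x of the bottle, its tip 45 mm from the axis, 160 mm up. This point is on its axis, 70 mm above its underside.
- beaker_mid (a point): glass beaker standing on the bench, to be left alone: 52 mm in diameter, 70 mm high. This point is on its axis, 35 mm above its underside.
- petri_dishes_mid (a point): stack of three Petri dishes on the bench, beyond the rest, to be left alone: 91 mm in diameter, 48 mm high. This point is the centre of the stack.
- forceps_mid (a point): steel slide forceps lying flat on the bench, to be left alone: 140 mm long, 18 mm wide, 10 mm high. This point is its centre; x runs along it. Either the forceps lie in front of the upright things and the loose rod beyond them, or the other way round.
Not all that is in view belongs to the job. What is shaped like the part that bears short_cylinder_mid but yellow is not meant.

How it is judged:
By the outcome, as a careful person would: the job done as asked, in the order asked, and still so for the second after the job is handed in, with the robot touching nothing.
It also fails if it takes over 72 s, if anything falls off the work surface, if the arm or the gripper's body presses on something with over 40 N, if the wrist force passes 120 N, or if a joint passes its speed limit or range.

## Working session

There is one attempt and no reset: what is moved stays moved. The work goes in short steps, Python scripts to look and compute and a tool call to move; the robot and the scene stay as the last step left them, time stands still between calls to the robot, and variables do not carry over. Pictures are saved under pics/ and viewed, about 8 in all and at most 12, crops included, and the job is handed in when it is done.

Besides the shell and the picture viewer there is one more tool, called after "Call:" as name([rows], argument=value, ...), one row to a line, values as JSON. play_rows: Moves the arm, as the interface text tells. Its arguments: {"type":"object","properties":{"moves":{"type":"array","items":{"type":"array","items":{"type":"number"}}},"force":{"type":"number"}},"required":["moves"]}

```bash
mkdir -p pics; ls
cat > h.py <<'E'
from workcell import env, imaging
import numpy as np, cv2
def snap(n,f):
    m=imaging.camera_model(n); im=imaging.read_camera(n); cv2.imwrite('pics/'+f,im); return m,im
def KD(m): return np.array([[m['fx'],0,m['cx']],[0,m['fy'],m['cy']],[0,0,1.]]),np.array(m['D'],float)
def ray(m,u,v):
    K,D=KD(m); p=cv2.undistortPoints(np.array([[[u,v]]],float),K,D)[0,0]
    P=np.array(m['pose']); return P[:3,3],P[:3,:3]@np.array([p[0],-p[1],-1.])
def onz(m,u,v,z):
    o,d=ray(m,u,v); return o+d*(z-o[2])/d[2]
def proj(m,pts):
    K,D=KD(m); P=np.array(m['pose']); c=(np.atleast_2d(pts)-P[:3,3])@P[:3,:3]; c=c*[1,-1,-1]
    return cv2.projectPoints(c.reshape(-1,1,3),np.zeros(3),np.zeros(3),K,D)[0][:,0]
def tool(target,R=None):
    s=env.sense(); d=np.array(target)-s['position']; return np.array(s['eef_rot']).T@d*100
E
python3 - <<'E'
from h import *
import json
s=env.sense(); print(s['time_s'],s['position'],np.round(s['eef_rot'],3))
ms={}
for n in['top','scene']:
    m,im=snap(n,n+'0.png'); print(n,m['fx'],m['cx'],m['cy'],m['D'],np.round(m['pose'],3).tolist())
    cv2.imwrite('pics/%s0b.png'%n,cv2.resize(im,(800,600),interpolation=cv2.INTER_CUBIC))
E
```

```text
pics
0.0 [0.16264888 0.524774   0.18602279] [[ 0.955 -0.001  0.296]
 [-0.296 -0.002  0.955]
 [-0.    -1.    -0.002]]
top 386.9689640008612 278.6247746478987 204.8187034190774 [-0.06508716  0.          0.          0.          0.        ] [[-0.013, 0.996, -0.092, 0.483], [-1.0, -0.012, 0.012, -0.005], [0.011, 0.092, 0.996, 1.156], [0.0, 0.0, 0.0, 1.0]]
scene 379.7529093257248 282.7404271116974 206.52269275940162 [-0.04859177  0.          0.          0.          0.        ] [[0.26, -0.65, 0.714, 1.185], [0.966, 0.164, -0.202, -0.176], [0.014, 0.742, 0.67, 0.634], [0.0, 0.0, 0.0, 1.0]]
```

View pics/top0b.png

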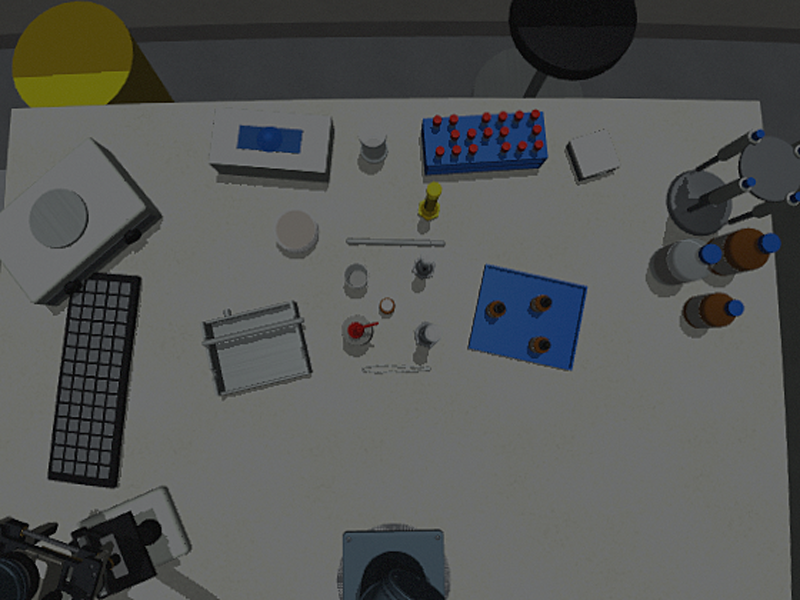

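View pics/scene0b.png

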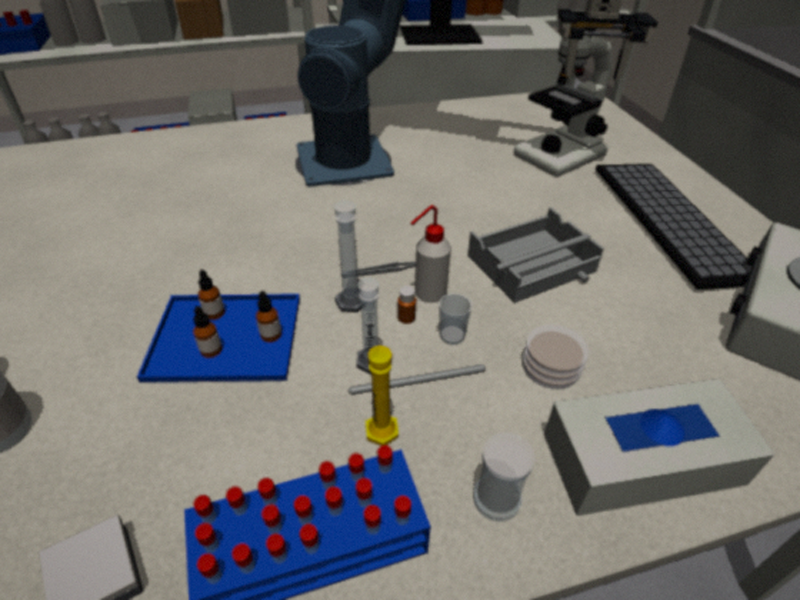

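The top picture shows the rod from (347,240) to (445,243), the tall cylinder's head near (430,329), the short cylinder's near (424,265), the trough on the left at (203–312, 301–395) and the tray on the right at (469–586, 265–369). The yellow decoy is at (430,200). In the scene picture the tall head is at (345,213) and the short head at (370,288). The forceps lie in front and the rod beyond.

Run:
```python
from h import *
mt=imaging.camera_model('top'); ms=imaging.camera_model('scene'); k=.7
P=lambda m,u,v,z:np.round(onz(m,u*k,v*k,z),3)[:2]
for n,z,a in [('tallhead',.196,(430,327)),('shorthead',.160,(424,264)),('rodL',.006,(347,241)),('rodR',.006,(445,243)),('d1',.096,(495,308)),('d2',.096,(543,302)),('d3',.096,(540,345)),('rod2L',.0525,(205,342)),('rod2R',.0525,(304,322)),('spout',.16,(377,323)),('wash',.14,(355,330)),('oil',.06,(387,305)),('beaker',.07,(356,277)),('yel',.16,(433,187))]: print(n,P(mt,*a,z))
for n,z,a in [('tallhead',.196,(345,212)),('shorthead',.16,(370,286)),('tallfoot',0.005,(350,300)),('shortfoot',.005,(370,360)),('rodL',.006,(485,369)),('rodR',.006,(351,390)),('wash',.14,(434,232)),('d1',.09,(205,278)),('d2',.09,(198,316)),('d3',.09,(264,298))]: print('s',n,P(ms,*a,z))
T=[P(mt,*a,.014) for a in[(486,265),(586,286),(573,369),(469,349)]]; print('tray',T,[np.linalg.norm(T[i]-T[i-1]) for i in range(4)])
T=[P(mt,*a,.056) for a in[(203,318),(296,301),(312,372),(222,395)]]; print('trough',T,[np.linalg.norm(T[i]-T[i-1]) for i in range(4)])
im=cv2.imread('pics/top0.png'); c=cv2.resize(im[170:290,130:420],(800,331),interpolation=cv2.INTER_CUBIC)
cv2.imwrite('pics/c1.png',np.clip(c*2.2,0,255).astype(np.uint8))
```

```text
tallhead [ 0.51  -0.071]
shorthead [ 0.626 -0.065]
rodL [0.699 0.087]
rodR [ 0.692 -0.12 ]
d1 [ 0.548 -0.205]
d2 [ 0.559 -0.298]
d3 [ 0.476 -0.29 ]
rod2L [0.49  0.368]
rod2R [0.528 0.17 ]
spout [0.52  0.021]
wash [0.508 0.062]
oil [0.559 0.004]
beaker [0.615 0.064]
yel [ 0.769 -0.084]
s tallhead [ 0.523 -0.08 ]
s shorthead [ 0.651 -0.072]
s tallfoot [ 0.504 -0.079]
s shortfoot [ 0.645 -0.075]
s rodL [0.706 0.089]
s rodR [ 0.695 -0.114]
s wash [0.528 0.057]
s d1 [ 0.491 -0.3  ]
s d2 [ 0.576 -0.31 ]
s d3 [ 0.56  -0.215]
tray [array([ 0.644, -0.204]), array([ 0.597, -0.414]), array([ 0.424, -0.379]), array([ 0.469, -0.164])] [np.float64(0.17951323071016248), np.float64(0.21519526017085042), np.float64(0.17650495743746122), np.float64(0.21965882636488795)]
trough [array([0.538, 0.372]), array([0.57 , 0.185]), array([0.429, 0.153]), array([0.385, 0.332])] [np.float64(0.15814234094637655), np.float64(0.18971821209362058), np.float64(0.14458561477546786), np.float64(0.1843285110882199)]
```

View pics/c1.png

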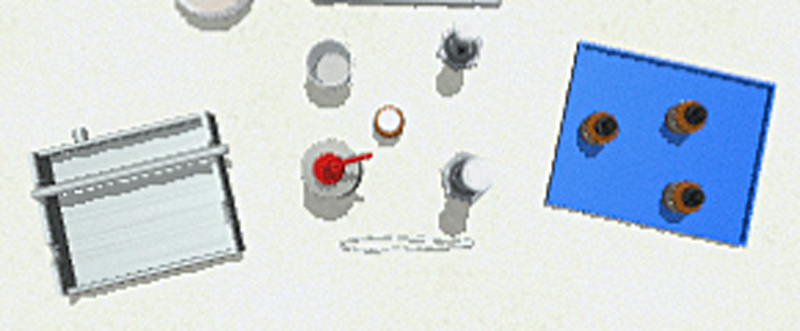

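Run:
```python
from h import *
for t in [(.163,.525,.42),(.3,.35,.42),(.48,-.02,.42)]: print(np.round(tool(t),1))
m=imaging.camera_model('wrist'); s=env.sense(); R=np.array(s['eef_rot']); P=np.array(m['pose'])
print(np.round(R.T@(P[:3,3]-s['position']),3), np.round(R.T@P[:3,:3],3),m['fx'])
```

```text
[  0.  -23.4  -0. ]
[ 18.3 -23.4 -12.7]
[ 46.4 -23.3 -42.7]
[-0.067 -0.199 -0.001] [[-0.001 -0.97  -0.242]
 [-0.001  0.242 -0.97 ]
 [ 1.    -0.    -0.001]] 335.21025849244745
```

Call:
play_rows([
  [0,-6,0,0,0,0,9],
  [0,-12,0,0,0,0,9],
  [4,-18,-2,0,8,0,9],
  [8,-20,-6,0,18,0,9],
  [13,-22,-10,0,28,0,9],
  [18,-23,-14,0,38,0,9],
  [23,-23,-18,0,48,0,9],
  [27,-23,-22,0,58,0,9],
  [31,-23,-26,0,68,0,9],
  [35,-23,-30,0,73,0,9],
])

```text
time_s: 1.35
position: [0.4088, 0.1332, 0.4166]
eef_rot: [[-0.008, -0.0, 1.0], [-1.0, 0.0, -0.008], [-0.0, -1.0, -0.0]]
wrist_force: [0.1, 0.9, 0.1]
finger_gap: 0.0899
```

Run:
```python
from h import *
s=env.sense();print(s['time_s'],s['position'],np.round(s['eef_rot'],3).tolist())
for t in [(.53,-.12,.30)]: print(np.round(tool(t),1))
```

```text
1.35 [0.40877258 0.13316258 0.41660685] [[-0.008, -0.0, 1.0], [-1.0, 0.0, -0.008], [-0.0, -1.0, -0.0]]
[25.2 11.7 12.3]
```

Call:
play_rows([
  [5,2,2.4,0,0,0,6],
  [10,4,5,0,0,0,6],
  [15,7,7.4,0,0,0,6],
  [20,10,10,0,0,0,6],
  [25.2,11.7,12.3,0,0,0,6],
  [25.2,11.7,12.3,0,0,0,6],
  [25.2,11.7,12.3,0,0,0,6],
])

```text
time_s: 2.22
position: [0.53, -0.1171, 0.2996]
eef_rot: [[-0.005, -0.001, 1.0], [-1.0, 0.001, -0.005], [-0.001, -1.0, -0.001]]
wrist_force: [-0.4, 0.0, 0.9]
finger_gap: 0.0597
```

Run:
```python
from h import *
import pickle
s=env.sense();print(s['time_s'],s['position'],np.abs(s['qd']).max())
m,im=snap('wrist','w1.png'); pickle.dump(m,open('w1.pkl','wb'))
c=cv2.resize(im,(800,600),interpolation=cv2.INTER_CUBIC); cv2.imwrite('pics/w1b.png',np.clip(c*1.6,0,255).astype(np.uint8))
```

```text
2.225 [ 0.52999194 -0.11712658  0.2995759 ] 0.030475191604919717
```

View pics/w1b.png

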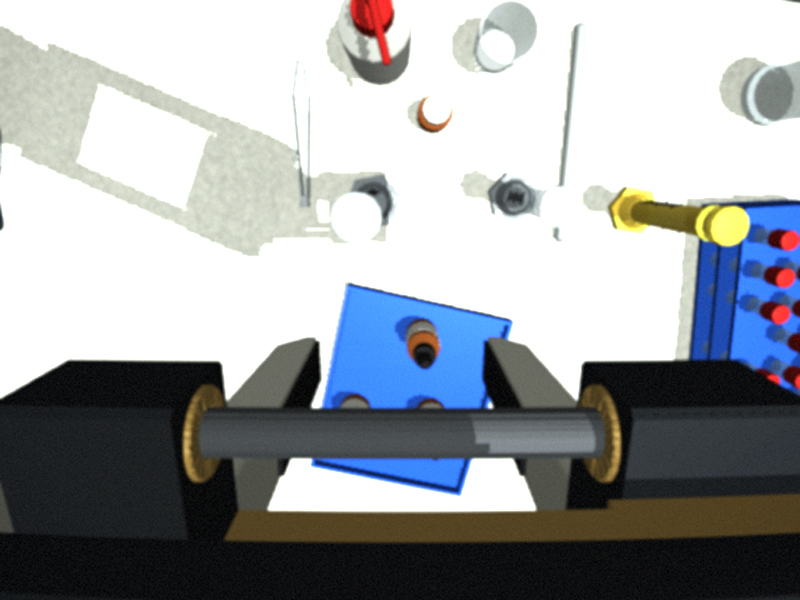

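The wrist view shows the tall head at about (356,216), its foot at (376,198), the short foot at (514,196) with its head at about (560,207), and rod ends at (580,27) and (563,238). The tray corners are (348,285), (511,321), (461,492) and (315,465).

Run:
```python
from h import *
import pickle
m=pickle.load(open('w1.pkl','rb')); k=.7
P=lambda u,v,z:np.round(onz(m,u*k,v*k,z),4)[:2]
for n,z,a in [('tallhead',.196,(356,216)),('tallfoot',.01,(376,199)),('shorthead',.160,(560,207)),('shortfoot',.01,(514,196)),('rodL',.006,(580,27)),('rodR',.006,(563,238)),('d1top',.096,(425,357)),('d1mid',.06,(422,333)),('oil',.06,(435,114))]: print(n,P(*a,z))
T=np.array([P(*a,.014) for a in[(348,285),(511,321),(461,492),(315,465)]]); print('tray',T,T.mean(0),[np.linalg.norm(T[i]-T[i-1]) for i in range(4)])
im=cv2.imread('pics/w1.png'); c=im[115:185,210:410]
cv2.imwrite('pics/w1c.png',cv2.resize(c,(800,280),interpolation=cv2.INTER_CUBIC))
```

```text
tallhead [ 0.5012 -0.0757]
tallfoot [ 0.5041 -0.0741]
shorthead [ 0.6408 -0.0727]
shortfoot [ 0.6426 -0.0715]
rodL [0.6999 0.0873]
rodR [ 0.6967 -0.1143]
d1top [ 0.5502 -0.2093]
d1mid [ 0.5489 -0.1988]
oil [0.5591 0.001 ]
tray [[ 0.4738 -0.1616]
 [ 0.6451 -0.2014]
 [ 0.5981 -0.4111]
 [ 0.4286 -0.3743]] [ 0.5364 -0.2871] [np.float64(0.21744960335673186), np.float64(0.17586281585372163), np.float64(0.21490251278195893), np.float64(0.1734488108924359)]
```

View pics/w1c.png

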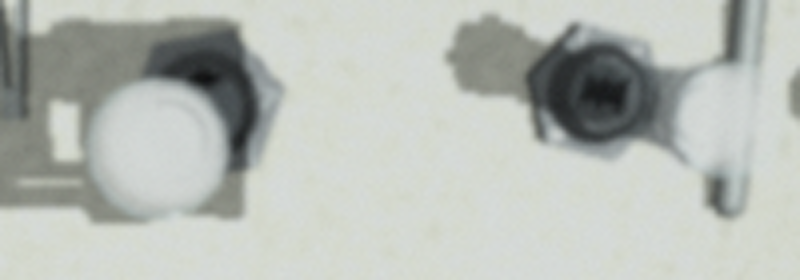

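Call:
play_rows([
  [-2,2,-1.4,0,0,0,6.5],
  [-4.2,5,-2.7,0,0,0,6.5],
  [-4.2,8,-2.7,0,0,0,6.5],
  [-4.2,8,-2.7,0,0,0,6.5],
  [-4.2,8,-2.7,0,0,0,6.5],
])

```text
time_s: 2.9
position: [0.5043, -0.0749, 0.2218]
eef_rot: [[-0.003, 0.003, 1.0], [-1.0, -0.001, -0.003], [0.001, -1.0, 0.003]]
wrist_force: [-0.4, -0.9, 0.0]
finger_gap: 0.0649
```

Run:
```python
from h import *
s=env.sense();print(s['time_s'],s['position'],np.abs(s['qd']).max())
print(tool((.5025,-.075,.131)))
m,im=snap('wrist','w2.png'); cv2.imwrite('pics/w2b.png',np.clip(im*1.1,0,255).astype(np.uint8))
print(proj(m,[(.5025,-.075,z) for z in(.196,.16,.131,.01)]))
```

```text
2.9 [ 0.50426756 -0.07490041  0.22176303] 0.01649351436752075
[ 1.81503327e-03  9.07579643e+00 -2.01349546e-01]
[[278.9879814  220.21034234]
 [279.10950322 207.408334  ]
 [279.18673523 199.28655639]
 [279.39617631 177.31757828]]
```

View pics/w2b.png

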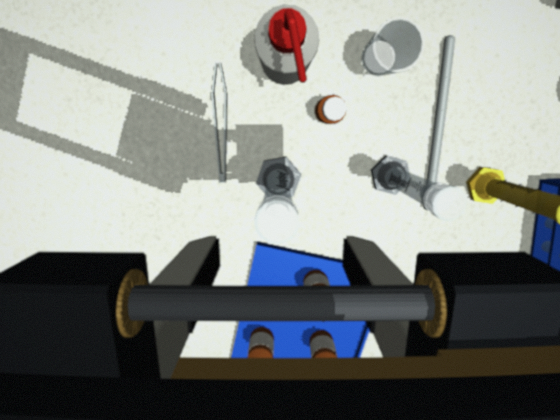

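The foot is at (279,176) and the head at (277,218), which matches the projection within 2 px.

Call:
play_rows([
  [0,4.5,-0.2,0,0,0,6.5],
  [0,9,-0.2,0,0,0,6.5],
  [0,9,-0.2,0,0,0,6.5],
  [0,9,-0.2,0,0,0,4],
  [0,9,-0.2,0,0,0,3],
  [0,9,-0.2,0,0,0,2.4],
  [0,9,-0.2,0,0,0,2],
  [0,9,-0.2,0,0,0,2],
  [0,9,-0.2,0,0,0,2],
], force=25)

```text
time_s: 4.08
position: [0.5019, -0.0755, 0.1307]
eef_rot: [[-0.004, 0.001, 1.0], [-1.0, -0.001, -0.004], [0.001, -1.0, 0.001]]
wrist_force: [-0.9, 0.5, 5.7]
finger_gap: 0.0314
```

Call:
play_rows([
  [0,-0.5,0,0,0,0,2],
  [0,-1.5,0,0,0,0,2],
  [0,-4,0,0,0,0,2],
  [0,-7,0,0,0,0,2],
  [0,-10,0,0,0,0,2],
  [0,-13,0,0,0,0,2],
  [0,-14,0,0,0,0,2],
  [0,-14,0,0,0,0,2],
])

```text
time_s: 5.08
position: [0.5016, -0.0753, 0.27]
eef_rot: [[-0.004, 0.001, 1.0], [-1.0, -0.0, -0.004], [0.0, -1.0, 0.001]]
wrist_force: [-0.4, -0.0, -1.4]
finger_gap: 0.0318
```

Run:
```python
from h import *
s=env.sense();print(s['time_s'],s['position'],s['wrist_force'])
print(tool((.521,-.352,.27)))
m,im=snap('wrist','w3.png')
```

```text
5.075 [ 0.50158912 -0.07532784  0.27000079] [-0.4327277  -0.00259977 -1.4260413 ]
[2.76591353e+01 8.49373278e-03 2.05299852e+00]
```

View pics/w3.png

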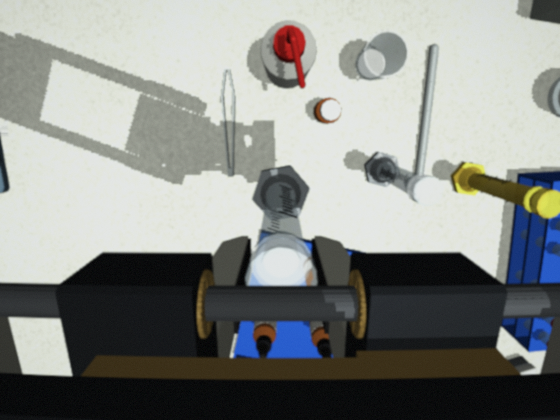

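The cylinder is lifted, foot at (281,190) and head at (281,257). The 32 mm gap means the fingers hold it by the stopper head, so I'll check it is still vertical.

Run:
```python
from h import *
m=imaging.camera_model('wrist')
print(proj(m,[(.5016,-.0753,z) for z in(.335,.149)]))
im=cv2.imread('pics/w3.png'); print(cv2.imwrite('pics/w3c.png',cv2.resize(im[150:370,190:370],(720,880))[:600]))
# tray, bottles seen from w2 (z .096 tops not visible)
```

```text
[[283.08033293 280.46200304]
 [282.04181114 192.72251715]]
True
```

Run:
```python
from h import *
m=imaging.camera_model('wrist')
c=np.array([.535,-.2885]); ey=np.array([.215,.977]); ex=np.array([.977,-.215])
for a in [(264,343),(324,346)]:
    p=onz(m,*a,.09)[:2]; print(p,(p-c)@ex,(p-c)@ey)
s=env.sense()
p=np.array([.549,-.205]);print((p-c)@ex,(p-c)@ey)
```

```text
[ 0.47764058 -0.28759739] -0.05623421625842329 -0.01145042204847302
[ 0.55614994 -0.29256992] 0.021538528591895194 0.0005709243304022971
-0.004274499999999987 0.0845895
```

Call:
play_rows([
  [1.5,0,0.1,0,0,0,2],
  [4.5,0,0.4,0,0,0,2],
  [8.5,0,0.7,0,0,0,2],
  [13,0,1,0,0,0,2],
  [17.5,0,1.3,0,0,0,2],
  [21.5,0,1.6,0,0,0,2],
  [25,0,1.9,0,0,0,2],
  [27,0,2,0,0,0,2],
  [27.7,0,2,0,0,0,2],
  [27.7,0,2,0,0,0,2],
])

```text
time_s: 6.38
position: [0.5202, -0.352, 0.2695]
eef_rot: [[-0.004, -0.0, 1.0], [-1.0, 0.001, -0.004], [-0.001, -1.0, -0.0]]
wrist_force: [-0.1, 0.4, -1.6]
finger_gap: 0.0316
```

Call:
play_rows([
  [0,2,0,0,0,0,2],
  [0,5,0,0,0,0,2],
  [0,8,0,0,0,0,2],
  [0,10.5,0,0,0,0,2],
  [0,11.5,0,0,0,0,2],
  [0,12,0,0,0,0,2],
  [0,12,0,0,0,0,2],
  [0,12,0,0,0,0,2],
])

```text
time_s: 7.38
position: [0.5209, -0.3527, 0.151]
eef_rot: [[-0.004, 0.001, 1.0], [-1.0, -0.001, -0.004], [0.001, -1.0, 0.001]]
wrist_force: [-0.7, -0.4, -0.1]
finger_gap: 0.0313
```

Run:
```python
from h import *
s=env.sense();print(s['time_s'],s['position'],s['wrist_force'],s['finger_gap'])
m,im=snap('wrist','w4.png'); x,y,z=s['position']
m2,im2=snap('scene','s4.png')
q=proj(m,[(x,y,z-.131+.2),(x,y,z-.131+.01)]);q2=proj(m2,[(x,y,z-.131+.196),(x,y,z-.131),(.4776,-.2876,.09),(.5561,-.2926,.09)]);print(q,q2)
a=im[:,150:430]; b=cv2.resize(im2[130:290,90:270],(0,0),fx=2.6,fy=2.6); 
b=b[:420]; print(b.shape); cv2.imwrite('pics/j4.png',np.hstack([a,np.pad(b,((0,420-b.shape[0]),(0,0),(0,0)))]))
```

```text
7.375 [ 0.52085012 -0.35273832  0.15099037] [-0.70082605 -0.3690091  -0.09666266] 0.03132037760281203
[[282.31014547 283.62880321]
 [281.20810783 192.14156221]] [[100.46176166 158.45912019]
 [126.79273033 230.13831694]
 [149.3373382  189.8687247 ]
 [147.1516439  213.40105332]]
(416, 468, 3)
```

View pics/j4.png

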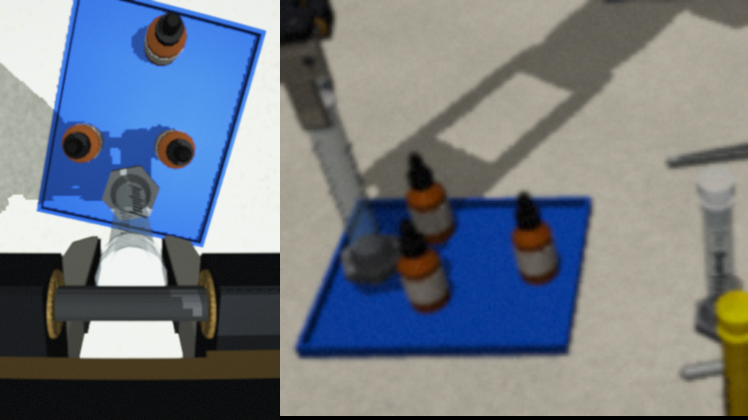

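The foot is at wrist pixel (281,192), as predicted, and in the scene picture it is over the free floor behind the two bottles. Lowering it now.

Call:
play_rows([
  [0,0.7,0,0,0,0,2],
  [0,1.2,0,0,0,0,2],
  [0,1.4,0,0,0,0,2],
  [0,1.5,0,0,0,0,2],
  [0,1.5,0,0,0,0,2],
])

```text
time_s: 8.1
position: [0.5204, -0.3525, 0.1349]
eef_rot: [[-0.004, 0.0, 1.0], [-1.0, -0.0, -0.004], [0.0, -1.0, 0.0]]
wrist_force: [-0.4, -0.0, -1.0]
finger_gap: 0.0315
```

Call:
play_rows([
  [0,0.1,0,0,0,0,2],
  [0,0.1,0,0,0,0,2],
  [0,0.1,0,0,0,0,2],
])

```text
time_s: 8.48
position: [0.5206, -0.3528, 0.1348]
eef_rot: [[-0.004, 0.001, 1.0], [-1.0, -0.001, -0.004], [0.001, -1.0, 0.001]]
wrist_force: [-1.4, 0.0, 5.9]
finger_gap: 0.0318
```

Call:
play_rows([
  [0,0,0,0,0,0,3.4],
  [0,0,0,0,0,0,3.8],
  [0,0,0,0,0,0,5],
  [0,0,0,0,0,0,5.5],
  [0,-2,0,0,0,0,5.5],
  [0,-6,0,0,0,0,5.5],
  [0,-11,0,0,0,0,5.5],
  [0,-16,0,0,0,0,5.5],
  [0,-16,0,0,0,0,5.5],
])

```text
time_s: 9.6
position: [0.522, -0.3539, 0.2992]
eef_rot: [[-0.004, 0.007, 1.0], [-1.0, -0.007, -0.004], [0.007, -1.0, 0.007]]
wrist_force: [-0.1, 0.2, -0.8]
finger_gap: 0.0549
```

Run:
```python
from h import *
s=env.sense();print(s['time_s'],s['position'],s['wrist_force'])
m2,im2=snap('scene','s5.png')
print(proj(m2,[(.5206,-.3528,.2),(.5206,-.3528,.004)]))
print(tool((.641,-.072,.295)))
```

```text
9.6 [ 0.52198171 -0.35385303  0.29919117] [-0.07823761  0.2007601  -0.75121328]
[[102.90219888 165.17365116]
 [128.59247435 234.96532218]]
[-28.1522414    0.05887097  11.87305103]
```

Call:
play_rows([
  [-3,0,1.2,0,0,0,5.5],
  [-8,0,3.4,0,0,0,5.5],
  [-13,0,5.5,0,0,0,5.5],
  [-18,0,7.6,0,0,0,5.5],
  [-23,0,9.7,0,0,0,5.5],
  [-27,2,11.4,0,0,0,5.5],
  [-28.2,4,11.9,0,0,0,5.5],
  [-28.2,6,11.9,0,0,0,5.5],
  [-28.2,6,11.9,0,0,0,5.5],
  [-28.2,6,11.9,0,0,0,5.5],
])

```text
time_s: 10.9
position: [0.6404, -0.0711, 0.2337]
eef_rot: [[-0.004, -0.001, 1.0], [-1.0, 0.0, -0.004], [-0.0, -1.0, -0.001]]
wrist_force: [-0.2, -0.7, 1.2]
finger_gap: 0.0549
```

Run:
```python
from h import *
s=env.sense();print(s['time_s'],s['position'])
print(tool((.641,-.072,.112)))
m,im=snap('wrist','w6.png')
im2=cv2.imread('pics/s5.png')
print(proj(m,[(.641,-.072,z) for z in(.16,.01)]),proj(m,[(.7,.0873,.006),(.6967,-.1143,.006)]))
a=im[:,150:520]; b=cv2.resize(im2[130:290,70:230],(0,0),fx=2.6,fy=2.6)
cv2.imwrite('pics/j6.png',np.hstack([a,np.pad(b,((0,420-b.shape[0]),(0,0),(0,0)))]))
```

```text
10.9 [ 0.64036056 -0.07109747  0.23367489]
[ 0.09200861 12.1674306   0.07206487]
[[282.31047554 204.90760059]
 [281.88753068 176.63577945]] [[331.30664016  42.84809676]
 [324.38403494 207.93120402]]
```

View pics/j6.png

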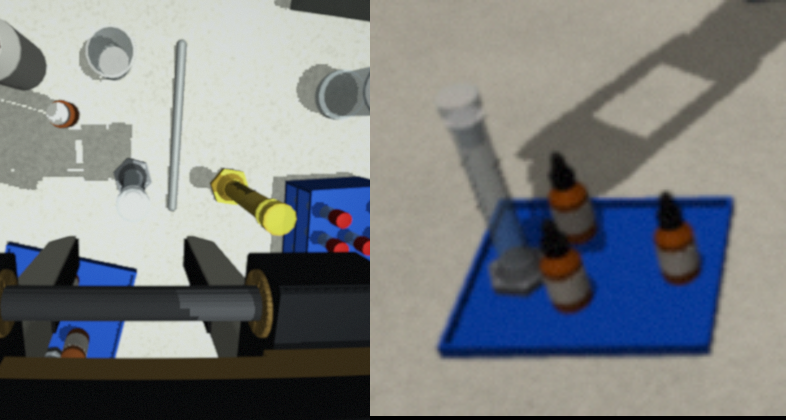

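The tall cylinder stands upright in the tray. The short one's foot at (283,177) and head at (282,203) match the projection.

Call:
play_rows([
  [0.1,4,0.1,0,0,0,5.5],
  [0.1,8,0.1,0,0,0,5.5],
  [0.1,12.2,0.1,0,0,0,5.5],
  [0.1,12.2,0.1,0,0,0,5.5],
  [0.1,12.2,0.1,0,0,0,4],
  [0.1,12.2,0.1,0,0,0,3.2],
  [0.1,12.2,0.1,0,0,0,2.5],
  [0.1,12.2,0.1,0,0,0,2],
  [0.1,12.2,0.1,0,0,0,2],
], force=25)

```text
time_s: 12.08
position: [0.6424, -0.0722, 0.1136]
eef_rot: [[-0.004, 0.003, 1.0], [-1.0, -0.001, -0.004], [0.001, -1.0, 0.003]]
wrist_force: [0.0, 0.2, 5.6]
finger_gap: 0.0282
```

Call:
play_rows([
  [0,-0.5,0,0,0,0,2],
  [0,-1.5,0,0,0,0,2],
  [0,-4,0,0,0,0,2],
  [0,-7,0,0,0,0,2],
  [0,-10,0,0,0,0,2],
  [0,-13,0,0,0,0,2],
  [0,-14,0,0,0,0,2],
  [0,-14,0,0,0,0,2],
])

```text
time_s: 13.08
position: [0.6416, -0.0719, 0.2521]
eef_rot: [[-0.004, 0.001, 1.0], [-1.0, -0.0, -0.004], [0.0, -1.0, 0.001]]
wrist_force: [-0.5, 0.5, -1.2]
finger_gap: 0.0283
```

Run:
```python
from h import *
s=env.sense();print(s['time_s'],s['position'])
c=np.array([.535,-.2885]); ey=np.array([.215,.977]); ex=np.array([.977,-.215])
B=[np.array(b) for b in[(-.0562,-.0114),(.024,-.001),(-.0043,.0846)]]
for t in[(-.035,.038),(.045,.055)]:
    t=np.array(t);p=c+t[0]*ex+t[1]*ey; print(p,[round(np.linalg.norm(t-b),3) for b in B],tool((*p,s['position'][2])))
```

```text
13.075 [ 0.64164125 -0.07187952  0.25214722]
[ 0.508975 -0.243849] [np.float64(0.054), np.float64(0.071), np.float64(0.056)] [ 1.72501516e+01 -6.67117690e-03 -1.31973706e+01]
[ 0.59079 -0.24444] [np.float64(0.121), np.float64(0.06), np.float64(0.058)] [ 1.72763545e+01  3.41147613e-05 -5.01570190e+00]
```

Call:
play_rows([
  [1,0,-0.8,0,0,0,2],
  [3,0,-2.3,0,0,0,2],
  [6,0,-4.5,0,0,0,2],
  [9,0,-6.8,0,0,0,2],
  [12,0,-9,0,0,0,2],
  [15,0,-11.2,0,0,0,2],
  [16.7,0,-12.5,0,0,0,2],
  [17.4,0,-13,0,0,0,2],
  [17.4,0,-13,0,0,0,2],
  [17.4,0,-13,0,0,0,2],
])

```text
time_s: 14.32
position: [0.5111, -0.2447, 0.2516]
eef_rot: [[-0.003, -0.0, 1.0], [-1.0, 0.001, -0.003], [-0.001, -1.0, -0.0]]
wrist_force: [-0.3, -0.6, -0.8]
finger_gap: 0.0284
```

Call:
play_rows([
  [0,1,0,0,0,0,2],
  [0,3,0,0,0,0,2],
  [0,5.5,0,0,0,0,2],
  [0,8,0,0,0,0,2],
  [0,10,0,0,0,0,2],
  [0,11,0,0,0,0,2],
  [0,11,0,0,0,0,2],
  [0,11,0,0,0,0,2],
])

```text
time_s: 15.32
position: [0.5113, -0.2456, 0.1426]
eef_rot: [[-0.004, 0.001, 1.0], [-1.0, -0.001, -0.004], [0.001, -1.0, 0.001]]
wrist_force: [-0.1, 0.1, -0.6]
finger_gap: 0.0282
```

Run:
```python
from h import *
s=env.sense();print(s['time_s'],s['position'],s['wrist_force'])
m,im=snap('wrist','w7.png'); m2,im2=snap('scene','s7.png'); x,y,z=s['position']
print(proj(m,[(x,y,z-.1136+.01)]),proj(m2,[(x,y,z-.1136)]))
a=im[:,150:520]; b=cv2.resize(im2[130:290,70:230],(0,0),fx=2.6,fy=2.6)
cv2.imwrite('pics/j7.png',np.hstack([a,np.pad(b,((0,420-b.shape[0]),(0,0),(0,0)))]))
```

```text
15.325 [ 0.51134987 -0.24556147  0.1426414 ] [-0.05299717  0.09040897 -0.58668795]
[[281.2734978 196.0775596]] [[173.93042834 216.43635445]]
```

View pics/j7.png

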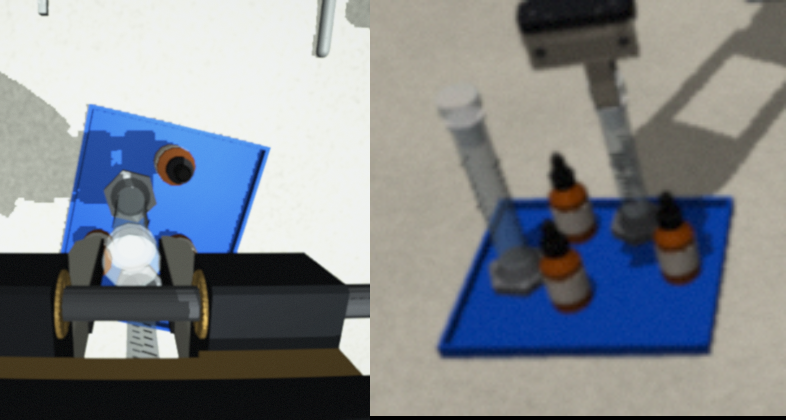

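The foot is at (280,196), as predicted, between the three bottles and clear of each. Lowering it.

Call:
play_rows([
  [0,1,0,0,0,0,2],
  [0,1.8,0,0,0,0,2],
  [0,2.2,0,0,0,0,2],
  [0,2.4,0,0,0,0,2],
  [0,2.4,0,0,0,0,2],
  [0,2.5,0,0,0,0,2],
  [0,2.5,0,0,0,0,2],
])

```text
time_s: 16.3
position: [0.5111, -0.2457, 0.1176]
eef_rot: [[-0.004, 0.001, 1.0], [-1.0, -0.001, -0.004], [0.001, -1.0, 0.001]]
wrist_force: [-0.8, 0.9, 4.5]
finger_gap: 0.0283
```

Call:
play_rows([
  [0,0.1,0,0,0,0,2],
  [0,0.1,0,0,0,0,2],
])

```text
time_s: 16.55
position: [0.5114, -0.246, 0.1176]
eef_rot: [[-0.004, 0.002, 1.0], [-1.0, -0.002, -0.004], [0.002, -1.0, 0.002]]
wrist_force: [-2.4, -0.1, 10.0]
finger_gap: 0.0283
```

Call:
play_rows([
  [0,0,0,0,0,0,3],
  [0,0,0,0,0,0,3.4],
  [0,0,0,0,0,0,4.5],
  [0,0,0,0,0,0,5],
  [0,-2,0,0,0,0,5],
  [0,-6,0,0,0,0,5],
  [0,-11,0,0,0,0,5],
  [0,-16,0,0,0,0,5],
  [0,-18,0,0,0,0,5],
  [0,-18,0,0,0,0,5],
])

```text
time_s: 17.8
position: [0.5115, -0.2459, 0.2975]
eef_rot: [[-0.004, 0.003, 1.0], [-1.0, -0.002, -0.004], [0.002, -1.0, 0.003]]
wrist_force: [0.4, 0.5, -0.1]
finger_gap: 0.0503
```

Run:
```python
from h import *
s=env.sense();print(s['time_s'],s['position'])
snap('scene','s8.png')
print(tool((.698,-.0135,.28)))
```

```text
17.8 [ 0.51153592 -0.24587047  0.29754712]
[-23.26668029   1.57256832  18.61676285]
```

Call:
play_rows([
  [-3,0,2.4,0,0,0,5],
  [-7,0,5.6,0,0,0,5],
  [-11,0.5,8.8,0,0,0,5],
  [-15,1,12,0,0,0,5],
  [-19,1.6,15.2,0,0,0,5],
  [-22,4,17.6,0,0,0,5],
  [-23.2,8,18.6,0,0,0,4],
  [-23.2,13,18.6,0,0,0,4],
  [-23.2,15,18.6,0,0,0,4],
  [-23.2,15,18.6,0,0,0,4],
])

```text
time_s: 19.1
position: [0.695, -0.0135, 0.1411]
eef_rot: [[-0.004, -0.008, 1.0], [-1.0, 0.001, -0.004], [-0.001, -1.0, -0.008]]
wrist_force: [0.4, 0.6, -0.7]
finger_gap: 0.04
```

Run:
```python
from h import *
import pickle
s=env.sense();print(s['time_s'],s['position'],np.abs(s['qd']).max())
m,im=snap('wrist','w9.png'); pickle.dump(m,open('w9.pkl','wb'))
m2,im2=snap('scene','s9.png')
print(proj(m,[(.7,.0873,.006),(.6967,-.1143,.006)]))
im2=cv2.imread('pics/s8.png')
b=cv2.resize(im2[130:290,70:230],(0,0),fx=1.5,fy=1.5)
cv2.imwrite('pics/j9.png',np.hstack([im,np.pad(b,((0,420-b.shape[0]),(0,0),(0,0)))]))
```

```text
19.1 [ 0.69503158 -0.01353256  0.14112962] 0.06963387759594439
[[287.4384703   85.27738688]
 [284.18105589 280.60168425]]
```

View pics/j9.png

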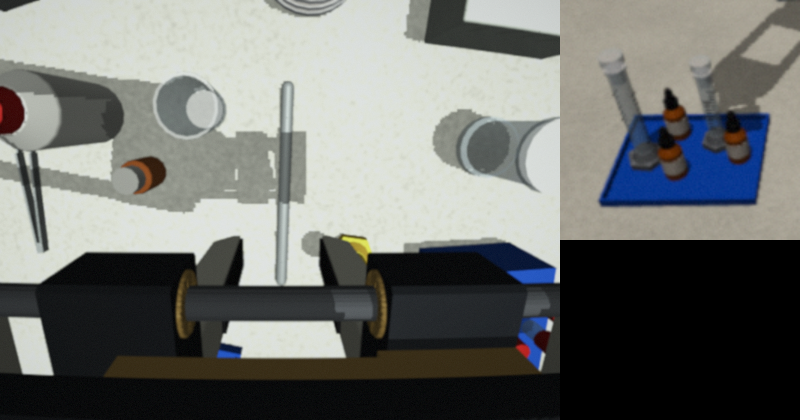

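The left rod end is at (288,81) and the right at about (281,284). Both cylinders stand upright between the bottles. That is 11 views used, so the trough gets one last picture before I take the rod.

Call:
play_rows([
  [0,-4,0,0,0,0,4],
  [0,-9,0,0,0,0,4],
  [-4,-12,-4,0,0,0,4],
  [-8,-12,-8,0,0,0,4],
  [-12,-12,-12,0,0,0,4],
  [-16,-12,-16,0,0,0,4],
  [-20,-12,-20,0,0,0,4],
  [-22.3,-12,-21.5,0,0,0,4],
  [-22.3,-12,-21.5,0,0,0,4],
  [-22.3,-12,-21.5,0,0,0,4],
])

```text
time_s: 20.45
position: [0.4846, 0.2092, 0.2669]
eef_rot: [[-0.004, 0.002, 1.0], [-1.0, -0.0, -0.004], [0.0, -1.0, 0.002]]
wrist_force: [0.5, -0.6, -0.2]
finger_gap: 0.0399
```

Run:
```python
from h import *
import pickle
s=env.sense();print(s['time_s'],s['position'],np.abs(s['qd']).max())
m,im=snap('wrist','w10.png'); pickle.dump(m,open('w10.pkl','wb'))
q=proj(m,[(.528,.170,.0525),(.49,.368,.0525),(.47,.26,.056)]);print(q)
c=np.clip(im[0:290,120:500]*1.1,0,255).astype(np.uint8)
cv2.imwrite('pics/w10c.png',cv2.resize(c,(0,0),fx=2.05,fy=2.05,interpolation=cv2.INTER_CUBIC))
# rod fit in w9
m=pickle.load(open('w9.pkl','rb')); im=cv2.imread('pics/w9.png').astype(int).sum(2)/3
for r in range(78,284,12): print(r,im[r,276:298].astype(int))
```

```text
20.45 [0.48456332 0.20923572 0.26685738] 0.018091902719847952
[[315.1125575  207.48344171]
 [285.11238637  39.77861764]
 [268.5658799  135.66736384]]
78 [221 219 219 219 220 219 221 221 221 222 219 218 218 220 220 222 221 220
 219 219 220 220]
90 [218 219 212 184 147 117 112 129 147 165 183 202 209 199 180 160 143 155
 192 217 223 223]
102 [221 220 213 179 137 111 117 134 154 170 191 206 206 193 172 153 146 170
 203 218 223 221]
114 [220 218 207 178 130 109 123 143 162 180 200 211 202 184 161 145 156 192
 215 223 223 222]
126 [219 216 204 175 135 115 132 151 169 189 207 210 198 177 154 148 170 201
 217 220 220 222]
138 [142 139 130 112  90  85  90 100 107 116 118 113 103  96  85  91 118 137
 143 140 142 140]
150 [141 141 132 110  92  87  95 104 111 117 116 108 100  92  82  92 119 134
 135 139 136 140]
162 [140 136 118  95  87  91  99 106 111 115 112 106  95  86  89 107 129 136
 138 139 143 141]
174 [156 141 120  97  88  95 102 109 114 114 111 102  92  85  93 117 133 138
 141 143 142 141]
186 [148 142 115  91  90  97 104 109 113 111 106  99  88  92 118 140 149 147
 142 139 136 138]
198 [143 121 100  89  89 101 107 109 115 110 102  92  85  97 118 132 138 137
 136 134 132 134]
210 [185 137 110 125 145 161 180 194 201 193 175 154 153 190 217 223 223 224
 223 223 223 222]
222 [182 136 117 134 154 167 184 196 196 182 165 147 158 195 218 222 222 222
 219 222 223 223]
234 [126 112 122 143 159 174 189 196 191 174 154 152 181 212 220 223 222 224
 225 224 225 224]
246 [138 114 127 151 166 179 188 191 182 165 149 158 193 216 224 224 224 224
 222 221 222 221]
258 [134 120 135 155 169 182 192 188 174 156 146 168 201 218 222 222 223 224
 224 223 222 221]
270 [111 123 143 160 173 183 188 182 167 149 155 191 216 222 223 222 222 222
 224 224 224 223]
282 [182 152 149 161 172 180 179 170 160 170 197 218 223 223 222 222 222 220
 219 221 220 221]
```

View pics/w10c.png

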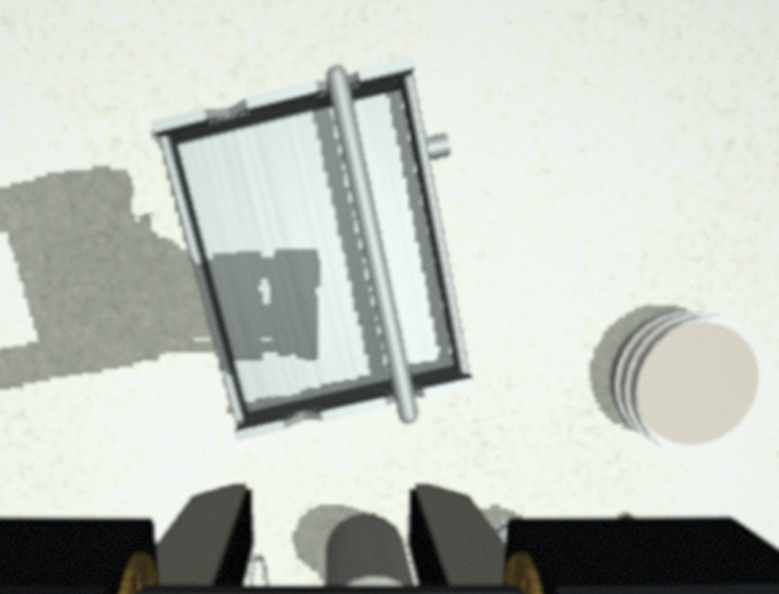

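The trough rim corners are at crop pixels (154,128), (411,66), (468,377) and (238,434). Rod 2's ends are at (336,66) and (408,422), and the empty notches are near (225,112) and (302,418).

Run:
```python
from h import *
import pickle
m=pickle.load(open('w9.pkl','rb'))
a=onz(m,286.7,90,.006);b=onz(m,280.2,270,.006);e=onz(m,288,80.5,.006);print('rod1',a,b,'end y',e, 'yaw',np.degrees(np.arctan2(-(a-b)[0],(a-b)[1])))
m=pickle.load(open('w10.pkl','rb'))
P=lambda u,v,z:onz(m,u/2.05+120,v/2.05,z)[:2]
A=P(336,66,.0525);B=P(408,422,.0525);yaw=lambda a,b:np.degrees(np.arctan2(-(a-b)[0],(a-b)[1]))
print('rod2',A,B,(A+B)/2,np.linalg.norm(A-B),yaw(A,B))
T=np.array([P(*p,.056) for p in[(154,128),(411,66),(468,377),(238,434)]]);print(T,T.mean(0),[np.linalg.norm(T[i]-T[i-1]) for i in range(4)])
print('sides yaw',yaw(T[0],T[3]),yaw(T[1],T[2]))
N1=P(225,112,.05);N2=P(302,418,.05);print('notch',N1,N2,(N1+N2)/2,yaw(N1,N2))
for y in (yaw(A,B),):
    t=np.radians(y);ex=np.array([np.cos(t),np.sin(t)]);ey=np.array([-ex[1],ex[0]])
    print('from rod2',(A+B)/2-.064*ex,'from corners',T.mean(0)-.032*ex,'ey offset of rod2 mid',((A+B)/2-T.mean(0))@ey,'notches',[((n-T.mean(0))@ex,(n-T.mean(0))@ey) for n in (N1,N2)])
print(tool((.697,-.0135,.15)))
```

```text
rod1 [0.69930087 0.08300167 0.006     ] [ 0.69241422 -0.1017641   0.006     ] end y [0.70052817 0.09162733 0.006     ] yaw -2.1345578691945186
rod2 [0.48863231 0.37613116] [0.53293307 0.17211644] [0.51078269 0.2741238 ] 0.20876916844415855 12.251294814902101
[[0.38640736 0.34367241]
 [0.52993928 0.37529164]
 [0.56828568 0.20094759]
 [0.42776997 0.1658009 ]] [0.47810057 0.27142813] [np.float64(0.1826174656790992), np.float64(0.14697341809871328), np.float64(0.17851132970727704), np.float64(0.14484458256656527)]
sides yaw 13.091019358055746 12.4045063259749
notch [0.42579991 0.35278281] [0.4671719  0.17433381] [0.44648591 0.26355831] 13.052966608559307
from rod2 [0.44824021 0.26054302] from corners [0.44682933 0.26463774] ey offset of rod2 mid -0.004300860996469143 notches [(np.float64(-0.033846138240029), np.float64(0.09060011962522865)), (np.float64(-0.03128317207999358), np.float64(-0.09256406582660985))]
[22.13793888 11.68000339 21.32734659]
```

Run:
```python
from h import *
import pickle
m=pickle.load(open('w10.pkl','rb')); im=cv2.imread('pics/w10.png').mean(2).astype(np.float32)
t=np.radians(12.5);ex=np.array([np.cos(t),np.sin(t)]);ey=np.array([-ex[1],ex[0]]);c=np.array([.478,.268])
def prof(f,rng,z):
    q=proj(m,[(*f(r),z) for r in rng]); return cv2.remap(im,q[:,0].astype(np.float32)[None],q[:,1].astype(np.float32)[None],1)[0].astype(int)
for x0 in(-.055,-.005,.055):
  for sg in(1,-1):
    r=np.arange(.078,.112,.0015)*sg
    print(x0,sg,'start78',prof(lambda r:c+x0*ex+r*ey,r,.056))
print('notch cuts')
for y0 in (.0925,.0905,-.0905,-.0925):
    r=np.arange(-.056,-.008,.0015); print(y0,prof(lambda r:c+r*ex+y0*ey,r,.052))
print('rod2 ends')
for sg in(1,-1):
    r=np.arange(.09,.118,.0015)*sg; p=np.array([.5108,.2741]); p=c+((p-c)@ex)*ex
    print(sg,prof(lambda r:p+r*ey,r,.0525))
```

```text
-0.055 1 start78 [199 200 191 135  67  42  43  42  48 103 175 200 200 204 212 214 215 215
 213 213 214 214 214]
-0.055 -1 start78 [ 51  46  49  48  62 114 175 199 203 208 217 220 219 218 219 221 221 223
 222 222 221 221 221]
-0.005 1 start78 [208 207 201 157  79  45  44  43  44  96 178 205 206 208 213 215 215 214
 211 210 212 214 213]
-0.005 -1 start78 [ 50  48  48  50  68 135 196 213 213 215 220 220 221 221 220 220 219 221
 222 221 220 218 220]
0.055 1 start78 [207 208 201 174  88  46  44  44  42  78 161 206 210 210 212 214 216 216
 215 214 211 211 213]
0.055 -1 start78 [ 48  48  47  50  81 157 209 221 220 220 219 219 218 218 217 218 220 219
 217 216 216 218 219]
notch cuts
0.0925 [115 114 111 113 111 111 113 109  93  91  97  99 109 119 124 129 134 123
 115 111 102  92  90  83  88 104 106 104 107 104 106 106]
0.0905 [45 41 44 44 42 44 43 43 51 70 75 76 80 82 83 91 96 89 88 81 75 79 78 73
 66 51 44 43 45 42 40 43]
-0.0905 [202 202 203 202 203 205 203 203 193 172 159 164 173 179 185 190 195 198
 199 192 181 170 157 148 156 185 205 210 210 210 211 211]
-0.0925 [208 209 209 209 209 210 210 209 205 199 200 205 212 215 217 218 220 219
 218 220 220 216 211 201 196 203 211 213 214 213 213 214]
rod2 ends
1 [191 191 190 189 191 189 186 176 158 157 193 211 215 212 211 213 213 209
 210]
-1 [193 190 189 190 191 189 188 186 179 163 161 192 215 220 220 220 219 220
 220]
```

Run:
```python
from h import *
import pickle
t=np.radians(-2.1);ey=np.array([-np.sin(t),np.cos(t)]);c=np.array([.696,-.0135])
for n in('w1','w9'):
    m=pickle.load(open(n+'.pkl','rb')); im=cv2.imread('pics/%s.png'%n).mean(2).astype(np.float32)
    for sg in(1,-1):
        for dx in (-.003,0,.003):
            r=np.arange(.09,.118,.0015)*sg
            q=proj(m,[(*(c+s*ey+[dx,0]),.006) for s in r]); print(n,sg,dx,cv2.remap(im,q[:,0].astype(np.float32)[None],q[:,1].astype(np.float32)[None],1)[0].astype(int))
print(tool((.6965,-.0135,.15)))
```

```text
w1 1 -0.003 [ 99  99  98 101  99  99  99 100 104 128 168 194 200 202 201 201 201 200
 197]
w1 1 0 [152 152 150 151 151 151 151 149 145 134 149 182 198 202 202 202 202 202
 202]
w1 1 0.003 [171 170 169 171 169 170 169 166 158 152 169 193 202 203 203 201 199 199
 200]
w1 -1 -0.003 [126 106 102 102 103 100 101 105 124 158 193 207 210 210 212 212 212 210
 209]
w1 -1 0 [168 161 158 157 155 156 151 142 131 140 173 196 203 204 205 207 209 208
 208]
w1 -1 0.003 [189 188 188 187 185 183 178 167 156 159 179 199 207 208 208 210 210 211
 210]
w9 1 -0.003 [143 142 143 142 143 142 140 139 130 132 176 217 221 220 219 218 218 218
 217]
w9 1 0 [200 200 200 201 201 201 200 186 166 141 165 216 218 219 220 219 219 219
 217]
w9 1 0.003 [179 178 180 178 177 177 177 169 155 150 190 218 221 220 221 220 219 219
 219]
w9 -1 -0.003 [137 137 138 139 139 138 139 143 148 160 168 127  54  27  32  38  38  37
  39]
w9 -1 0 [177 178 176 177 176 177 177 177 174 164 145 100  45  27  30  37  39  38
  39]
w9 -1 0.003 [177 177 176 177 176 176 176 175 172 167 152 103  44  27  32  38  39  37
  41]
[22.13819048 11.67992798 21.27734728]
```

Call:
play_rows([
  [4,0,4,0,0,0,4],
  [8,0,8,0,0.5,0,4],
  [12,0,12,0,1,0,4],
  [16,0,16,0,1.5,0,4],
  [20,1,19.5,0,1.9,0,4],
  [22.1,5,21.2,0,1.9,0,4],
  [22.1,10,21.2,0,1.9,0,4],
  [22.1,15,21.2,0,1.9,0,4],
  [22.1,18,21.2,0,1.9,0,4],
  [22.1,18,21.2,0,1.9,0,4],
])

```text
time_s: 21.75
position: [0.6927, -0.0135, 0.0821]
eef_rot: [[-0.039, -0.007, 0.999], [-0.999, 0.001, -0.039], [-0.001, -1.0, -0.007]]
wrist_force: [0.6, 0.4, 1.0]
finger_gap: 0.0402
```

Call:
play_rows([
  [0,0,0,0,0,0,4],
  [0,0,0,0,0,0,4],
])

```text
time_s: 22.0
position: [0.6963, -0.0127, 0.0882]
eef_rot: [[-0.038, 0.004, 0.999], [-0.999, -0.001, -0.038], [0.001, -1.0, 0.004]]
wrist_force: [0.5, 0.1, 0.3]
finger_gap: 0.0401
```

Run:
```python
from h import *
s=env.sense();print(s['time_s'],s['position'],np.round(s['eef_rot'],3).tolist())
print(tool((.696,-.0135,.003)))
```

```text
22.0 [ 0.69630401 -0.01272496  0.08821111] [[-0.038, 0.004, 0.999], [-0.999, -0.001, -0.038], [0.001, -1.0, 0.004]]
[ 0.07374183  8.52098219 -0.06071895]
```

Call:
play_rows([
  [0.1,3,-0.1,0,0,0,4],
  [0.1,6,-0.1,0,0,0,4],
  [0.1,7.8,-0.1,0,0,0,4],
  [0.1,8.4,-0.1,0,0,0,4],
  [0.1,8.4,-0.1,0,0,0,4],
  [0.1,8.4,-0.1,0,0,0,2.5],
  [0.1,8.4,-0.1,0,0,0,1.5],
  [0.1,8.4,-0.1,0,0,0,0.8],
  [0.1,8.4,-0.1,0,0,0,0.8],
  [0.1,8.4,-0.1,0,0,0,0.8],
], force=35)

```text
time_s: 23.25
position: [0.6937, -0.013, 0.0019]
eef_rot: [[-0.037, 0.0, 0.999], [-0.999, 0.0, -0.037], [-0.0, -1.0, 0.0]]
wrist_force: [-0.5, -1.5, -0.3]
finger_gap: 0.008
```

Call:
play_rows([
  [0,-1,0,0,0,0,0.8],
  [0,-3,0,0,0,0,0.8],
  [0,-7,0,0,0,0,0.8],
  [0,-12,0,0,0,0,0.8],
  [0,-17,0,0,0,0,0.8],
  [0,-22,0,0,0,0,0.8],
  [0,-25,0,0,0,0,0.8],
  [0,-25,0,0,0,0,0.8],
  [0,-25,0,0,0,0,0.8],
])

```text
time_s: 24.38
position: [0.6932, -0.013, 0.2514]
eef_rot: [[-0.037, -0.001, 0.999], [-0.999, 0.0, -0.037], [-0.0, -1.0, -0.001]]
wrist_force: [-0.5, 0.9, -0.3]
finger_gap: 0.0083
```

Run:
```python
from h import *
s=env.sense();R=np.array(s['eef_rot']);p=np.array(s['position']);print(s['time_s'],p,s['wrist_force'],s['moment'],s['finger_gap'])
m,im=snap('wrist','w11.png'); g=im.mean(2).astype(np.float32)
# rod assumed along tool x at 3 mm behind tip: check visible end at tool -x
for h in (.000,.004):
  for dz in(-.003,0,.003):
    r=np.arange(.05,.125,.003); q=proj(m,[p+R@[-a,-h,dz] for a in r]); print(h,dz,q[0].round(),q[-1].round(),cv2.remap(g,q[:,0].astype(np.float32)[None],q[:,1].astype(np.float32)[None],1)[0].astype(int))
print(tool((.4464,.2642,p[2])))
```

```text
24.375 [ 0.69316109 -0.01298418  0.2514186 ] [-0.49410574  0.94099197 -0.30724457] [-0.12869769  0.01632994 -0.0672165 ] 0.008324321989368662
0.0 -0.003 [277. 151.] [276.  18.] [196 194 188 194 147 213 232 228 226 229 212 232 232 231 229 227 228 229
 228 230 222 139 181 208 207]
0.0 0 [282. 151.] [282.  18.] [169 169 168 170 171 169 170 169 169 170 170 160 231 229 229 229 230 229
 231 228 192 168 194 207 207]
0.0 0.003 [287. 151.] [287.  18.] [174 174 175 172 170 169 170 169 170 171 170 203 232 230 230 230 227 231
 229 229 137 187 205 208 207]
0.004 -0.003 [277. 151.] [276.  16.] [193 192 186 196 147 212 232 228 228 230 216 232 231 231 227 228 230 227
 229 230 183 154 179 204 207]
0.004 0 [282. 151.] [282.  16.] [169 171 169 170 171 169 171 169 169 170 170 183 231 228 230 230 229 229
 231 230 143 182 205 207 208]
0.004 0.003 [287. 151.] [288.  16.] [171 171 174 172 169 169 170 169 170 171 170 216 232 231 231 230 227 231
 230 230 160 177 207 207 207]
[-2.67743460e+01 -2.39632041e-02 -2.56592224e+01]
```

The 8 mm gap is less than the 12 mm rod, so the grasp probably missed. I'll check where the rod is.

Run:
```python
from h import *
m=imaging.camera_model('wrist'); g=cv2.imread('pics/w11.png').mean(2).astype(int)
print(proj(m,[(.6995,.0915,.006),(.692,-.1185,.006)]))
for r in range(70,260,12): print(r,g[r,262:312:2])
```

```text
[[283.96529824  91.38715199]
 [283.79261556 248.04061586]]
70 [230 230 229 227 229 231 230 228 226 229 229 230 229 230 229 229 231 231
 231 230 231 229 227 230 231]
82 [231 232 230 227 230 230 231 232 231 230 230 231 230 230 230 232 232 231
 230 231 231 233 232 230 227]
94 [232 232 232 232 232 232 231 232 226 154 155 179 173 193 228 231 232 232
 232 231 233 232 231 229 231]
106 [231 229 231 231 231 232 232 232 196 126 174 215 193 170 228 232 233 233
 232 232 231 232 232 231 231]
118 [229 229 231 230 228 227 232 232 211 137 177 215 193 170 227 232 232 232
 232 230 232 232 232 232 231]
130 [154 151 153 148 149 153 151 148 141 127 177 217 194 169 225 229 231 233
 232 231 233 232 233 228 230]
142 [147 151 150 151 153 153 152 173 185 127 176 217 194 180 229 231 232 232
 230 232 233 233 234 233 232]
154 [153 154 154 154 157 158 155 160 166 132 176 216 192 175 224 232 233 232
 232 232 232 232 233 233 233]
166 [155 156 157 153 153 155 153 174 190 131 173 214 192 177 231 234 232 232
 233 233 230 233 233 233 232]
178 [184 184 189 181 160 162 163 175 214 149 173 214 192 174 226 230 232 233
 233 230 230 230 230 231 233]
190 [233 234 234 234 232 231 233 234 202 133 171 213 189 172 230 232 233 232
 233 233 233 231 232 234 234]
202 [232 233 233 232 232 234 233 233 226 147 171 209 188 191 231 231 232 233
 233 233 234 233 230 229 231]
214 [233 232 233 234 234 235 233 234 199 131 172 207 186 190 232 233 233 232
 201 153 155 159 161 155 156]
226 [234 234 233 233 234 231 232 233 227 143 171 205 185 189 231 234 234 231
 229 231 233 232 228 223 225]
238 [ 78  75  76  76 103 171 226 232 197 127 170 203 183 151 150  99  78  78
  76  78  91 120 164 206 225]
250 [ 77  76  77  73  30  50 196 232 232 234 233 229 228 185  44  35  72  75
  75  77  79  78  77  75  77]
```

Run:
```python
from h import *
m=imaging.camera_model('wrist'); g=cv2.imread('pics/w11.png').mean(2)
P=[]
for r in(100,120,200,230):
    w=g[r,262:312]; 
    row=g[r]; ref=225; idx=[c for c in range(274,296) if row[c]<222]; print(r,idx[0],idx[-1]); 
for u,v in((284.3,100),(284,230)): print(onz(m,u,v,.006))
print([ (v,g[v,278:292:2].astype(int)) for v in (88,90,92,244,246,248)])
print(tool((.693,-.0135,.003)),env.sense()['eef_rot'])
```

```text
100 277 289
120 278 289
200 279 289
230 279 289
[0.69955951 0.0809911  0.006     ]
[ 0.69320698 -0.09186173  0.006     ]
[(88, array([232, 232, 232, 231, 232, 233, 232])), (90, array([232, 231, 228, 228, 230, 231, 231])), (92, array([232, 201, 162, 167, 187, 222, 230])), (244, array([229, 159, 169, 201, 183, 111,  24])), (246, array([234, 210, 169, 184, 182, 147,  39])), (248, array([234, 232, 214, 194, 213, 182,  43]))]
[ 0.0652232  24.74479652  0.08087466] [[-3.72715337e-02 -2.49427694e-03  9.99302062e-01]
 [-9.99305123e-01  4.14564358e-04 -3.72706132e-02]
 [-3.21311787e-04 -9.99996803e-01 -2.50799518e-03]]
```

Call:
play_rows([
  [0,6,0.3,0,0,0,3],
  [0,12,0.3,0,0,0,3],
  [0,18,0.3,0,0,0,3],
  [0,22,0.3,0,0,0,3],
  [0,24,0.3,0,0,0,3],
  [0,24.7,0.3,0,0,0,3],
  [0,24.9,0.3,0,0,0,3],
  [0,24.9,0.3,0,0,0,3],
  [0,24.9,0.3,0,0,0,3],
])

```text
time_s: 25.55
position: [0.6977, -0.0133, 0.0045]
eef_rot: [[-0.037, 0.003, 0.999], [-0.999, -0.0, -0.037], [0.0, -1.0, 0.003]]
wrist_force: [0.2, -0.5, 0.5]
finger_gap: 0.0298
```

Call:
play_rows([
  [0,0.1,0,0,0,0,1.5],
  [0,0.1,0,0,0,0,1],
  [0,0.1,0,0,0,0,0.5],
  [0,0.1,0,0,0,0,0],
  [0,0.1,0,0,0,0,0],
  [0,0.1,0,0,0,0,0],
  [0,0.1,0,0,0,0,0],
], force=35)

```text
time_s: 26.42
position: [0.6967, -0.0132, 0.0018]
eef_rot: [[-0.037, -0.0, 0.999], [-0.999, -0.0, -0.037], [0.0, -1.0, -0.0]]
wrist_force: [-0.3, -0.8, -0.3]
finger_gap: 0.0004
```

Run:
```python
from h import *
s=env.sense();p=np.array(s['position'])
m,im=snap('wrist','w12.png'); g=im.mean(2).astype(int)
print(proj(m,[p,p+[0,0,.02],(.7,.0915,.006),(.696,-.0135,.006)]))
for r in range(60,300,12): print(r,g[r,262:312:2])
ms,i2=snap('scene','s12.png'); print(proj(ms,[p,p+[0,0,.02],p+[0,0,.06],(.7,.0915,.006),(.692,-.1185,.006)]))
u,v=proj(ms,[p])[0].astype(int)
for r in range(v-26,v+14): print(r,' '.join('%3d'%x for x in i2.mean(2).astype(int)[r,u-22:u+24:2]))
print(u-22)
```

```text
[[281.63983684 231.80515518]
 [281.71998372 243.04091971]
 [280.81729707  49.82564297]
 [280.57941687 234.53837965]]
60 [226 227 227 223 145 111 142 160 179 205 216 205 183 164 136 181 224 226
 227 229 228 229 227 228 228]
72 [229 229 198 147 116 109 143 163 180 206 220 208 184 164 135 172 227 228
 229 228 228 228 228 228 229]
84 [228 229 226 166 119 111 142 161 179 207 222 210 185 162 136 170 226 228
 229 229 230 229 230 231 230]
96 [220 220 222 190 118 105 143 164 180 207 224 212 184 161 134 195 227 226
 225 228 229 229 230 230 229]
108 [229 228 227 210 133 108 140 163 179 206 225 213 186 162 135 197 230 229
 231 229 230 229 228 230 230]
120 [231 230 227 219 138 107 139 162 180 208 226 213 187 163 136 191 225 227
 229 230 230 230 230 230 230]
132 [229 229 223 173 131 107 140 163 181 206 226 215 186 162 138 199 228 228
 228 230 230 230 229 229 230]
144 [230 230 224 166 129 107 139 162 178 206 225 215 185 165 137 199 228 229
 229 229 230 230 230 229 230]
156 [227 227 226 195 131 106 139 159 179 206 225 215 186 163 136 196 228 227
 229 229 227 224 225 228 229]
168 [150 151 150 150 137
[... 4342 characters left out ...]
 175 167 108 102 108 162
272  57  85 157 167 172 179 176 129 101 115 100 147 173 174 173 172 173 175 166 119 101 104 158
273  59  96 169 170 176 176 177 136 100 130  99 126 171 176 175 173 171 169 154 109 102 103 142
274  59  87 168 175 173 174 173 143 102 134 110 117 167 169 161 168 157 147 117  97 101 104 117
275  59  85 169 173 178 174 170 157 105 117 112 110 150 152 128 150 120 113 103 100  99 103 102
276  60  86 173 177 178 173 172 166 105 102 104  98 117 111 106 113 102  96 102 102  92 102 101
277  58  85 172 176 174 172 176 167 115  96  98  97  99  99  98 104  95  95  97 102  95  99 100
278  59  80 167 177 179 177 177 172 127  98 100  95  97  97  96 103 101  98 102  99  99  99 100
270
```

Run:
```python
from h import *
s=env.sense();p=np.array(s['position']);R=np.array(s['eef_rot'])
m=imaging.camera_model('wrist'); im=cv2.imread('pics/w12.png'); g=im.mean(2).astype(int)
for r in range(226,246,1): print(r,g[r,240:330:3])
for h in(0,.005,.01,.015,.02): print(h,[proj(m,[p+R@[dx,-h,dz]])[0].round(1).tolist() for dx in(-.0075,0) for dz in (-.01,.01)])
```

```text
226 [152 154 158 155 151 152 154 152 150 154 146  87 104 113 120 109  93 168
 233 231 229 227 230 231 230 229 194 149 151 152]
227 [154 153 155 156 152 153 154 153 152 155 149  87 104 112 120 110  93 168
 232 231 227 228 231 231 229 230 194 146 150 153]
228 [154 154 155 152 152 152 156 156 153 158 154  86 103 115 118 112  91 171
 231 230 227 229 231 231 230 230 192 148 149 149]
229 [156 154 154 152 154 157 158 155 156 159 153  86 104 115 119 111  91 169
 231 231 228 229 231 230 229 231 192 144 149 150]
230 [157 155 154 153 154 153 156 154 154 160 151  84 103 114 121 111  91 170
 232 230 227 230 232 230 230 230 193 145 146 148]
231 [158 154 153 152 153 155 155 154 154 159 150  88 105 112 120 111  92 169
 232 230 229 230 231 230 228 230 196 144 146 147]
232 [159 158 155 152 154 155 154 153 154 156 148  86 105 114 118 113  92 168
 232 231 229 228 230 231 229 229 193 145 148 147]
233 [159 159 155 150 154 152 153 153 155 154 144  84 105 111 119 109  92 169
 231 231 229 227 231 229 228 229 195 148 150 145]
234 [160 161 156 152 154 154 155 157 154 149 139  84 101 113 119 109  90 165
 232 23
[... 1088 characters left out ...]
 74  74  74  75  75  74  70  25  37  60  75  75
  74  75  74  73  75  88 149 147 145 146 146 142]
244 [155 160 158 148  92  77  75  75  77  73  75  72  70  25  37  59  76  74
  74  75  77  74  75  81 147 148 144 147 148 144]
245 [157 159 155 145  82  74  75  74  75  76  75  76  71  25  37  60  75  77
  75  74  75  75  73  77 140 145 146 148 148 144]
0 [[265.5, 220.2], [297.9, 220.2], [265.6, 231.8], [297.7, 231.8]]
0.005 [[265.1, 222.6], [298.3, 222.6], [265.2, 234.4], [298.1, 234.4]]
0.01 [[264.7, 225.1], [298.7, 225.1], [264.8, 237.1], [298.5, 237.1]]
0.015 [[264.3, 227.7], [299.1, 227.7], [264.4, 240.0], [299.0, 240.0]]
0.02 [[263.9, 230.4], [299.6, 230.4], [264.0, 243.0], [299.4, 243.0]]
```

The finger tips show at image row 236 or lower. A tip reaching the stated TCP would show at row 220–232, so the real tips end several mm short of it and closed above the rod. I'll open and feel downwards with a force check.

Call:
play_rows([
  [0,-1,0,0,0,0,3.2],
  [0,-1,0,0,0,0,3.2],
  [0,-0.5,0,0,0,0,3.2],
  [0,0,0,0,0,0,3.2],
  [0,0.2,0,0,0,0,3.2],
  [0,0.3,0,0,0,0,3.2],
  [0,0.3,0,0,0,0,3.2],
])

```text
time_s: 27.4
position: [0.6967, -0.0132, -0.0013]
eef_rot: [[-0.037, -0.0, 0.999], [-0.999, 0.0, -0.037], [-0.0, -1.0, -0.0]]
wrist_force: [-0.2, 0.2, 0.2]
finger_gap: 0.0319
```

Call:
play_rows([
  [0,0.1,0,0,0,0,3.2],
  [0,0.2,0,0,0,0,3.2],
  [0,0.2,0,0,0,0,3.2],
])

```text
time_s: 27.78
position: [0.6966, -0.0131, -0.0032]
eef_rot: [[-0.037, -0.0, 0.999], [-0.999, 0.0, -0.037], [-0.0, -1.0, -0.0]]
wrist_force: [-0.4, 1.3, -0.4]
finger_gap: 0.0317
```

TCP reads −3 mm with no contact, so the tips do end above it. Feeling further down.

Call:
play_rows([
  [0,0.15,0,0,0,0,3.2],
  [0,0.3,0,0,0,0,3.2],
  [0,0.4,0,0,0,0,3.2],
  [0,0.4,0,0,0,0,3.2],
])

```text
time_s: 28.28
position: [0.6966, -0.0131, -0.0073]
eef_rot: [[-0.037, -0.0, 0.999], [-0.999, 0.0, -0.037], [-0.0, -1.0, -0.0]]
wrist_force: [0.6, -0.0, 0.5]
finger_gap: 0.0319
```

Call:
play_rows([
  [0,0.1,0,0,0,0,3.2],
  [0,0.2,0,0,0,0,3.2],
  [0,0.2,0,0,0,0,3.2],
])

```text
time_s: 28.65
position: [0.6966, -0.0132, -0.0093]
eef_rot: [[-0.037, -0.0, 0.999], [-0.999, 0.0, -0.037], [-0.0, -1.0, -0.0]]
wrist_force: [0.4, -0.8, 0.4]
finger_gap: 0.0324
```

Call:
play_rows([
  [0,0.1,0,0,0,0,3.2],
  [0,0.2,0,0,0,0,3.2],
  [0,0.2,0,0,0,0,3.2],
])

```text
time_s: 29.02
position: [0.6966, -0.0132, -0.0113]
eef_rot: [[-0.037, -0.0, 0.999], [-0.999, 0.0, -0.037], [-0.0, -1.0, -0.0]]
wrist_force: [-0.8, -0.0, -0.6]
finger_gap: 0.0319
```

Call:
play_rows([
  [0,0.1,0,0,0,0,3.2],
  [0,0.2,0,0,0,0,3.2],
  [0,0.2,0,0,0,0,3.2],
])

```text
time_s: 29.4
position: [0.6966, -0.0131, -0.0133]
eef_rot: [[-0.037, -0.0, 0.999], [-0.999, 0.0, -0.037], [-0.0, -1.0, -0.0]]
wrist_force: [0.3, 0.6, 0.3]
finger_gap: 0.0318
```

Call:
play_rows([
  [0,0.1,0,0,0,0,3.2],
  [0,0.15,0,0,0,0,3.2],
  [0,0.15,0,0,0,0,3.2],
])

```text
time_s: 29.78
position: [0.6967, -0.0132, -0.0147]
eef_rot: [[-0.037, -0.0, 0.999], [-0.999, -0.0, -0.037], [0.0, -1.0, -0.0]]
wrist_force: [-1.0, 0.3, 0.1]
finger_gap: 0.0318
```

Call:
play_rows([
  [0,0.1,0,0,0,0,3.2],
  [0,0.15,0,0,0,0,3.2],
  [0,0.15,0,0,0,0,3.2],
])

```text
time_s: 30.15
position: [0.6966, -0.0131, -0.0162]
eef_rot: [[-0.037, -0.0, 0.999], [-0.999, 0.0, -0.037], [-0.0, -1.0, -0.0]]
wrist_force: [-0.3, -0.3, -0.1]
finger_gap: 0.0319
```

Call:
play_rows([
  [0,0,0,0,0,0,2],
  [0,0,0,0,0,0,1.2],
  [0,0,0,0,0,0,0.6],
  [0,0,0,0,0,0,0.6],
  [0,0,0,0,0,0,0.6],
], force=10)

```text
time_s: 30.78
position: [0.6967, -0.0132, -0.0161]
eef_rot: [[-0.037, -0.0, 0.999], [-0.999, -0.0, -0.037], [0.0, -1.0, -0.0]]
wrist_force: [-0.2, 0.6, 0.0]
finger_gap: 0.0059
```

Call:
play_rows([
  [0,-0.3,0,0,0,0,2],
  [0,-0.3,0,0,0,0,3.2],
  [0,0,0,0,0,0,3.2],
  [0,0.2,0,0,0,0,3.2],
  [0,0.4,0,0,0,0,3.2],
  [0,0.5,0,0,0,0,3.2],
  [0,0.5,0,0,0,0,3.2],
])

```text
time_s: 31.65
position: [0.6966, -0.0131, -0.0213]
eef_rot: [[-0.037, -0.0, 0.999], [-0.999, 0.0, -0.037], [-0.0, -1.0, -0.0]]
wrist_force: [-1.4, -0.1, 0.6]
finger_gap: 0.0319
```

Call:
play_rows([
  [0,0.1,0,0,0,0,3.2],
  [0,0.2,0,0,0,0,3.2],
  [0,0.2,0,0,0,0,3.2],
])

```text
time_s: 32.02
position: [0.6966, -0.0131, -0.0232]
eef_rot: [[-0.037, -0.0, 0.999], [-0.999, 0.0, -0.037], [-0.0, -1.0, -0.0]]
wrist_force: [0.3, -0.1, 0.0]
finger_gap: 0.0319
```

Call:
play_rows([
  [0,0.1,0,0,0,0,3.2],
  [0,0.2,0,0,0,0,3.2],
  [0,0.2,0,0,0,0,3.2],
])

```text
time_s: 32.4
position: [0.6966, -0.0131, -0.0253]
eef_rot: [[-0.037, -0.0, 0.999], [-0.999, 0.0, -0.037], [-0.0, -1.0, -0.0]]
wrist_force: [0.2, -0.1, -1.2]
finger_gap: 0.0325
```

Still free. I'll try a gentle close here to see whether the rod is between the fingers.

Call:
play_rows([
  [0,0,0,0,0,0,2],
  [0,0,0,0,0,0,1.3],
  [0,0,0,0,0,0,0.8],
  [0,0,0,0,0,0,0.8],
  [0,0,0,0,0,0,0.8],
], force=10)

```text
time_s: 33.02
position: [0.6968, -0.0132, -0.0251]
eef_rot: [[-0.037, 0.0, 0.999], [-0.999, -0.0, -0.037], [0.0, -1.0, 0.0]]
wrist_force: [0.4, -0.8, 0.3]
finger_gap: 0.0109
```

It stopped at 10.9 mm, so the rod is between the fingers, only just. I'll reopen and go a little deeper.

Call:
play_rows([
  [0,0,0,0,0,0,2.6],
  [0,0,0,0,0,0,2.6],
  [0,0.1,0,0,0,0,2.6],
  [0,0.2,0,0,0,0,2.6],
  [0,0.3,0,0,0,0,2.6],
  [0,0.3,0,0,0,0,2.6],
])

```text
time_s: 33.78
position: [0.6966, -0.0131, -0.0283]
eef_rot: [[-0.037, -0.0, 0.999], [-0.999, 0.0, -0.037], [-0.0, -1.0, -0.0]]
wrist_force: [-1.0, 0.2, -0.9]
finger_gap: 0.026
```

Call:
play_rows([
  [0,0.1,0,0,0,0,2.6],
  [0,0.2,0,0,0,0,2.6],
  [0,0.2,0,0,0,0,2.6],
])

```text
time_s: 34.15
position: [0.6966, -0.0131, -0.0303]
eef_rot: [[-0.037, -0.0, 0.999], [-0.999, 0.0, -0.037], [0.0, -1.0, -0.0]]
wrist_force: [-0.6, -0.1, 0.3]
finger_gap: 0.0259
```

Call:
play_rows([
  [0,0,0,0,0,0,1.8],
  [0,0,0,0,0,0,1.2],
  [0,0,0,0,0,0,0.4],
  [0,0,0,0,0,0,0.4],
  [0,0,0,0,0,0,0.4],
  [0,-0.5,0,0,0,0,0.4],
  [0,-2,0,0,0,0,0.4],
  [0,-5,0,0,0,0,0.4],
  [0,-5,0,0,0,0,0.4],
], force=35)

```text
time_s: 35.28
position: [0.6995, -0.0136, 0.0237]
eef_rot: [[-0.037, 0.007, 0.999], [-0.999, -0.001, -0.037], [0.001, -1.0, 0.007]]
wrist_force: [1.0, -0.3, -0.2]
finger_gap: 0.0113
```

Call:
play_rows([
  [0,-3,0,0,0,0,0.4],
  [0,-8,0,0,0,0,0.4],
  [0,-13,0,0,0,0,0.4],
  [0,-18,0,0,0,0,0.4],
  [0,-21,0,0,0,0,0.4],
  [0,-21,0,0,0,0,0.4],
])

```text
time_s: 36.02
position: [0.698, -0.0134, 0.2323]
eef_rot: [[-0.037, 0.005, 0.999], [-0.999, -0.001, -0.037], [0.001, -1.0, 0.005]]
wrist_force: [1.2, 0.8, -1.5]
finger_gap: 0.0107
```

Run:
```python
from h import *
import pickle
s=env.sense();R=np.array(s['eef_rot']);p=np.array(s['position']);print(s['time_s'],p,s['wrist_force'],s['moment'],s['finger_gap'])
m,im=snap('wrist','w13.png'); pickle.dump((m,s),open('w13.pkl','wb')); g=im.mean(2).astype(np.float32)
for h in (.034,.037,.040):
  for dz in(-.003,0,.003):
    r=np.arange(.078,.125,.002); q=proj(m,[p+R@[-a,-h,dz] for a in r]); print(h,dz,q[0].round(),q[-1].round(),cv2.remap(g,q[:,0].astype(np.float32)[None],q[:,1].astype(np.float32)[None],1)[0].astype(int))
print(g[40:240:14,268:298].astype(int)[:, ::2])
print(tool((.4464,.2642,p[2])))
```

```text
36.025 [ 0.69804099 -0.01336154  0.23233217] [ 1.1880478   0.7916851  -1.49010148] [-0.09149509  0.0665557   0.07326762] 0.01069953969259284
0.034 -0.003 [276.  97.] [275. -10.] [178 178 179 178 178 177 178 177 177 177 176 175 168 138 146 191 207 212
 212 211 210 164   0   0]
0.034 0 [282.  97.] [282. -10.] [230 230 230 228 228 228 227 226 226 224 225 221 193 163 161 177 210 211
 212 210 211 165   0   0]
0.034 0.003 [288.  97.] [289. -10.] [177 177 176 177 175 176 175 175 174 175 175 173 165 139 182 200 213 213
 212 211 211 164   0   0]
0.037 -0.003 [276.  96.] [275. -13.] [177 177 178 178 177 177 177 176 176 176 175 174 161 130 173 178 208 212
 212 211 210   0   0   0]
0.037 0 [282.  96.] [282. -13.] [230 230 229 228 228 227 227 226 225 224 223 217 185 149 191 208 212 213
 212 211 210   0   0   0]
0.037 0.003 [289.  96.] [289. -12.] [176 177 175 176 175 174 174 174 174 175 173 171 154 180 181 208 212 211
 211 212 209   0   0   0]
0.04 -0.003 [275.  96.] [275. -15.] [176 176 176 178 177 177 176 175 175 174 175 171 151 131 176 186 210 212
 211 211 184   0   0   0]
0.04 0 [282.  96.] [
[... 530 characters left out ...]
223 201 181 161 138 210 235]
 [161 117 145 168 179 199 226 231 223 203 182 163 136 207 235]
 [172 115 145 167 181 199 226 232 227 201 184 161 143 216 235]
 [127 113 145 166 181 197 223 232 225 201 181 159 139 212 234]
 [121 109 144 166 180 196 222 231 226 203 183 158 146 220 235]
 [135 111 143 164 181 195 219 230 226 201 181 157 145 219 236]
 [136  88  99 108 116 122 130 132 124 116 105  90 107 218 233]
 [212 105  96 109 118 122 128 131 124 117 108  90 129 231 236]
 [218 105  98 108 113 118 126 127 123 116 106  91 127 232 237]
 [230 117  96 109 114 119 127 128 123 117 102  90 139 226 179]
 [194 125  93 109 116 118 122 126 122 116 105  89 134 186 134]]
[-26.78800053  -0.29805015 -26.06262244]
```

The rod is held level and centred: its end lies 105 mm from the tool axis and its sides are symmetric about column 281. Its centre is 36 mm behind the nominal TCP. Moving over the trough.

Call:
play_rows([
  [-2.5,0,-2.5,0,-1.5,0,0.4],
  [-6,0,-6,0,-3.5,0,0.4],
  [-10,0,-10,0,-6,0,0.4],
  [-14,0,-14,0,-8,0,0.4],
  [-18,0,-18,0,-10,0,0.4],
  [-22,0,-22,0,-12,0,0.4],
  [-25,0,-24.5,0,-14,0,0.4],
  [-26.5,0,-25.8,0,-14.7,0,0.4],
  [-26.8,0,-26,0,-14.7,0,0.4],
  [-26.8,0,-26,0,-14.7,0,0.4],
])

```text
time_s: 37.33
position: [0.4475, 0.2636, 0.2291]
eef_rot: [[0.217, -0.001, 0.976], [-0.976, -0.001, 0.217], [0.001, -1.0, -0.001]]
wrist_force: [-0.2, 0.8, -1.7]
finger_gap: 0.011
```

Call:
play_rows([
  [0,4,0,0,0,0,0.4],
  [0,9,0,0,0,0,0.4],
  [0,13,0,0,0,0,0.4],
  [0,15,0,0,0,0,0.4],
  [0,15,0,0,0,0,0.4],
  [0,15,0,0,0,0,0.4],
])

```text
time_s: 38.08
position: [0.4482, 0.2639, 0.0806]
eef_rot: [[0.216, 0.001, 0.976], [-0.976, 0.0, 0.216], [0.0, -1.0, 0.001]]
wrist_force: [0.2, -0.0, -0.2]
finger_gap: 0.0109
```

Run:
```python
from h import *
import pickle
s=env.sense();R=np.array(s['eef_rot']);p=np.array(s['position']);print(s['time_s'],p,s['finger_gap'],np.degrees(np.arctan2(R[1,2],R[0,2])))
print(tool((.4464,.2642,.0162)))
m,im=snap('wrist','w14.png'); pickle.dump((m,s),open('w14.pkl','wb')); g=im.mean(2).astype(np.float32)
S=lambda pts:(lambda q:cv2.remap(g,q[:,0].astype(np.float32)[None],q[:,1].astype(np.float32)[None],1)[0].astype(int))(proj(m,pts))
# rod end and far wall, rod2 in this view
r=np.arange(.09,.118,.0015); print('rod end',S([p+R@[-a,-.0363,0] for a in r]))
r=np.arange(-.012,.0121,.001)
for a in (.06,.08,.095): print('rod x',a,S([p+R@[-a,-.0363,d] for d in r]))
t=np.radians(12.6);ex=np.array([np.cos(t),np.sin(t)]);ey=np.array([-ex[1],ex[0]]);c=np.array([.4464,.2642])+.032*ex
for x0 in(-.06,0,.05): 
    r=np.arange(.08,.105,.0015);print('wall +y',x0,S([(*(c+x0*ex+a*ey),.056) for a in r]))
r=np.arange(.02,.045,.001)
for y0 in(.03,.08,-.02): print('rod2',y0,S([(*(c+a*ex+y0*ey),.0525) for a in r]))
```

```text
38.075 [0.44823246 0.26392338 0.08062438] 0.010895121721543692 12.492809221948193
[-0.0667485   6.44218632 -0.18200899]
rod end [232 232 231 231 230 229 229 222 198 174 202 239 239 238 239 236 235 238
 236]
rod x 0.06 [152 156 154 152 150 137 116 150 175 191 209 233 238 230 208 188 161 129
 141 149 151 152 152 153 152]
rod x 0.08 [161 192 192 191 192 163 119 151 174 190 208 231 235 225 205 186 158 145
 196 201 201 200 202 203 203]
rod x 0.095 [228 240 240 239 238 213 119 148 173 188 207 229 230 221 201 183 155 174
 236 237 237 236 234 236 237]
wall +y -0.06 [234 235 236 184  56  57 195 235 234 234 230 240 240 238 237 239 240]
wall +y 0 [239 239 239 203  64  54 171 241 241 240 241 241 239 238 239 240 240]
wall +y 0.05 [137 137 136 115  59  53 162 234 233 234 235 238 238 237 236 236 239]
rod2 0.03 [242 241 240 238 237 239 229 148 105 132 159 176 198 222 233 232 218 202
 186 210 235 236 236 237 238]
rod2 0.08 [239 238 238 237 237 237 215 126 104 135 160 180 201 223 233 227 212 197
 182 211 234 234 235 235 234]
rod2 -0.02 [234 234 232 231 230 231 220 151 104 128 155 174 191 207 222 225 218 204
 188 196 223 230 229 230 231]
```

The rod end is 105 mm out. The wall's inner edge is at 89 mm, as expected, and rod 2's centre at 32.8 mm, against 32. The lateral error is about zero, so I'll lower it.

Call:
play_rows([
  [0,2,0,0,0,0,0.4],
  [-0.05,4,0,0,0,0,0.4],
  [-0.05,5,0,0,0,0,0.4],
  [-0.05,5.6,0,0,0,0,0.4],
  [-0.05,6,0,0,0,0,0.4],
  [-0.05,6.2,0,0,0,0,0.4],
  [-0.05,6.2,0,0,0,0,0.4],
])

```text
time_s: 39.0
position: [0.4469, 0.2649, 0.018]
eef_rot: [[0.218, 0.0, 0.976], [-0.976, 0.0, 0.218], [-0.0, -1.0, 0.0]]
wrist_force: [0.4, -0.1, -1.4]
finger_gap: 0.0106
```

Call:
play_rows([
  [0,0.1,0,0,0,0,0.4],
  [0,0.15,0,0,0,0,0.4],
  [0,0.2,0,0,0,0,0.4],
  [0,0.2,0,0,0,0,0.4],
])

```text
time_s: 39.5
position: [0.4474, 0.265, 0.0163]
eef_rot: [[0.218, 0.001, 0.976], [-0.976, 0.0, 0.218], [-0.0, -1.0, 0.001]]
wrist_force: [1.0, 1.3, 1.2]
finger_gap: 0.0106
```

Call:
play_rows([
  [0,0.1,0,0,0,0,0.4],
  [0,0.15,0,0,0,0,0.4],
  [0,0.15,0,0,0,0,0.4],
])

```text
time_s: 39.88
position: [0.4476, 0.2651, 0.0159]
eef_rot: [[0.218, 0.002, 0.976], [-0.976, 0.001, 0.218], [-0.0, -1.0, 0.002]]
wrist_force: [-1.4, -1.5, 14.1]
finger_gap: 0.011
```

Seated at the expected height (15.9 mm, expected 16.2 mm), with 14 N of contact. Releasing and retreating.

Call:
play_rows([
  [0,-0.15,0,0,0,0,0.4],
  [0,-0.15,0,0,0,0,1.3],
  [0,-0.15,0,0,0,0,1.6],
  [0,-0.15,0,0,0,0,2.4],
  [0,-0.15,0,0,0,0,2.6],
  [0,-2,0,0,0,0,2.6],
  [0,-6,0,0,0,0,2.6],
  [0,-11,0,0,0,0,2.6],
  [0,-16,0,0,0,0,2.6],
  [0,-16,0,0,0,0,2.6],
])

```text
time_s: 41.12
position: [0.4494, 0.2658, 0.1786]
eef_rot: [[0.218, 0.008, 0.976], [-0.976, 0.003, 0.218], [-0.001, -1.0, 0.009]]
wrist_force: [-0.3, 0.6, -0.1]
finger_gap: 0.0258
```

Call:
play_rows([
  [4,-3,0,0,0,0,2.6],
  [7,-7,0,0,0,0,2.6],
  [7,-9,0,0,0,0,2.6],
  [7,-9,0,0,0,0,2.6],
  [7,-9,0,0,0,0,2.6],
])

```text
time_s: 41.75
position: [0.461, 0.1965, 0.2625]
eef_rot: [[0.218, -0.003, 0.976], [-0.976, -0.0, 0.218], [-0.0, -1.0, -0.003]]
wrist_force: [0.1, -0.7, 0.5]
finger_gap: 0.0265
```

Run:
```python
from h import *
s=env.sense();p=np.array(s['position']);print(s['time_s'],p,s['wrist_force'],s['finger_gap'])
m,im=snap('wrist','w15.png'); g=im.mean(2).astype(np.float32)
S=lambda pts:(lambda q:cv2.remap(g,q[:,0].astype(np.float32)[None],q[:,1].astype(np.float32)[None],1)[0].astype(int))(proj(m,pts))
t=np.radians(12.6);ex=np.array([np.cos(t),np.sin(t)]);ey=np.array([-ex[1],ex[0]]);c=np.array([.4464,.2642])+.032*ex
r=np.arange(-.046,-.018,.001)
for y0 in(.08,.03,-.03,-.08): print('rod1',y0,S([(*(c+a*ex+y0*ey),.0525) for a in r]))
for y0 in(.08,-.08): print('rod2',y0,S([(*(c+a*ex+y0*ey),.0525) for a in -r]))
r=np.arange(.092,.116,.0015)
for sg in(1,-1):
  print('ends1',sg,[S([(*(c-(.032+o)*ex+sg*a*ey),.0525) for a in r]) for o in(-.002,.001)])
  print('ends2',sg,[S([(*(c+(.033+o)*ex+sg*a*ey),.0525) for a in r]) for o in(-.002,.001)])
  r2=np.arange(.08,.1,.001); print('wall',sg,S([(*(c+sg*a*ey),.056) for a in r2]))
print(proj(m,[(*(c-.032*ex-a*ey),.0525) for a in(-.105,.105)]))
# tray: compare scene before/after for cylinders & bottles
snap('scene','s15.png'); a=cv2.imread('pics/s8.png').astype(int);b=cv2.imread('pics/s15.png').astype(int)
d=np.abs(a-b).mean(2); print('tray diff',d[130:290,70:230].max(),(d[130:290,70:230]>25).sum())
a=cv2.imread('pics/scene0.png').astype(int); d=np.abs(a-b).mean(2)
mask=(d>30).astype(np.uint8); n,l,st,ce=cv2.connectedComponentsWithStats(mask); print([ (x[:5].tolist()) for x in st[1:] if x[4]>15])
```

```text
41.75 [0.4610422  0.19654264 0.26246387] [ 0.10812741 -0.73621656  0.53760578] 0.026527301658336343
rod1 0.08 [ 93  80  73  71  69  69  70  70  77  97 122 145 163 179 192 197 192 180
 161 140 126 122 125 129 131 130 132 132]
rod1 0.03 [172 147 135 135 135 135 134 130 122 115 126 145 164 182 197 205 202 188
 169 162 177 203 221 224 221 220 221 222]
rod1 -0.03 [132 131 131 130 131 130 129 126 118 103  94  96 103 110 116 120 115 108
 100 107 138 187 216 225 225 223 222 223]
rod1 -0.08 [ 89  92  92  91  92  89  89  89  91  97 115 138 158 176 193 207 206 196
 178 156 131 109  97  92  90  90  88  87]
rod2 0.08 [131 131 131 131 131 130 128 130 142 159 176 190 197 195 184 166 148 128
 105 100 110 122 131 131 120 100  85  80]
rod2 -0.08 [ 78  79  81  84  87  90 103 123 147 171 192 205 207 199 182 161 142 120
 101  88  86  89  89  88  88  87  87  88]
ends1 1 [array([190, 190, 190, 190, 190, 187, 185, 172, 164, 189, 214, 217, 216,
       218, 220, 220, 221]), array([179, 178, 178, 177, 179, 177, 175, 164, 156, 185, 217, 221, 222,
       223, 223, 222, 221])]
ends2 1 [array([167, 166, 164, 163, 
[... 953 characters left out ...]
81, 12, 20, 6, 84], [315, 13, 6, 5, 20], [328, 19, 8, 11, 43], [257, 23, 62, 41, 1496], [254, 25, 20, 21, 257], [414, 27, 11, 6, 54], [203, 32, 13, 39, 191], [214, 33, 17, 19, 125], [429, 35, 7, 20, 29], [402, 47, 5, 5, 18], [349, 49, 24, 35, 447], [410, 59, 7, 6, 27], [406, 63, 11, 6, 21], [258, 71, 130, 31, 1280], [261, 87, 103, 78, 2648], [410, 98, 15, 9, 70], [215, 100, 5, 8, 24], [372, 153, 20, 8, 71], [394, 152, 5, 5, 18], [236, 154, 14, 37, 414], [108, 167, 5, 5, 16], [338, 166, 12, 6, 38], [345, 166, 43, 16, 235], [101, 175, 23, 41, 451], [160, 179, 16, 28, 278], [234, 194, 34, 68, 914], [165, 210, 16, 22, 231], [116, 220, 21, 24, 360], [273, 255, 67, 17, 267], [244, 270, 16, 7, 59]]
```

The checks agree: the new rod's ends are at +105 and −104.5 mm from the trough centre, and rod 2 has not moved. In the scene picture nothing has changed at the bottles, beaker or forceps. Handing in.

Run:
```python
from h import *
ms=imaging.camera_model('scene'); print(proj(ms,[(.5114,-.246,.164),(.5114,-.246,.004),(.5206,-.3528,.2),(.5206,-.3528,.004)]).round())
print(env.hand_in())
```

```text
[[162. 169.]
 [176. 224.]
 [103. 165.]
 [129. 235.]]
the job is handed in; nothing more can be done
None
```

The job is done and handed in at about 42 s of robot time. Both measuring cylinders stand in the blue tray between the dropper bottles, and the loose rod lies in the near pair of notches.

- **Cylinders:** I lowered each until it touched the tray floor (about 6 N and 10 N). The tall one is in the free space beyond the far two bottles, and the short one is among all three. After I let go, pictures showed both upright, and the last scene picture has changes where they should stand. I checked that picture by numbers only, since my picture views were used up.
- **Rod:** It lies parallel to the other rod. Its ends measure about +105 mm and −104.5 mm from the trough's middle, so it is centred to within about 0.5 mm. It touched down at the expected height with 14 N.
- **Rod already there:** It sits about 4 mm off centre, as it did before I started, and I left it. The last scene picture showed no change at the bottles, beaker or forceps.
- **What went wrong:** The first attempts to grasp the rod closed above it, because the real finger tips end about 30 mm short of the stated tool point. This is also why both cylinders were held by their stopper heads rather than their tubes. I found the right height by feeling down in small steps, and the rod did not move.

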